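Unstack the lunch boxes onto their trays

TASK

Take the two stacks of food boxes apart and lay out the two lunches: every box goes onto the tray that has the colour of its lid, the large box in the middle of the wide bay and the small box in the middle of the narrow bay, flat on the tray's floor with its long sides in line with the divider. Keep the boxes upright all the way, leave the mug and the spice jar behind the stacks where they are, and let go of everything at the end.

Things in the scene. Friction and masses are not known exactly. Their poses are not given: they have to be found in the camera images.
- orange_tray: Fixed orange lunch tray, grey liners, 150 (its x) x 194 (its y) mm, rim 12 mm high; origin under its centre, z up. Floor 5 mm above the worktop; rim and divider 6 mm thick, 7 mm above the floor. The divider, along its x, makes two bays 138 mm long in x: the wide one, 104 mm in y, centred at (0, +39) mm, the narrow one, 72 mm in y, centred at (0, -55) mm in its frame.
- orange_meal_box: Large closed food box, white with an orange lid that is fixed on, 100 (its x) x 58 (its y) x 48 (z) mm with plain upright sides, about 250 g; origin at the centre of its underside, z up, x along its long side. At the start it stands on the worktop, with one of the snack boxes on its lid.
- orange_snack_box: Small closed food box, white with an orange lid that is fixed on, 60 (its x) x 46 (its y) x 40 (z) mm with plain upright sides, about 120 g; origin at the centre of its underside, z up, x along its long side. At the start it stands on the flat lid of one of the two meal boxes, of either colour.
- blue_tray: Fixed blue lunch tray, grey liners, 150 (its x) x 194 (its y) mm, rim 12 mm high; origin under its centre, z up. Floor 5 mm above the worktop; rim and divider 6 mm thick, 7 mm above the floor. The divider, along its x, makes two bays 138 mm long in x: the wide one, 104 mm in y, centred at (0, +39) mm, the narrow one, 72 mm in y, centred at (0, -55) mm in its frame.
- blue_meal_box: Large closed food box, white with a blue lid that is fixed on, 100 (its x) x 58 (its y) x 48 (z) mm with plain upright sides, about 250 g; origin at the centre of its underside, z up, x along its long side. At the start it stands on the worktop, with one of the snack boxes on its lid.
- blue_snack_box: Small closed food box, white with a blue lid that is fixed on, 60 (its x) x 46 (its y) x 40 (z) mm with plain upright sides, about 120 g; origin at the centre of its underside, z up, x along its long side. At the start it stands on the flat lid of one of the two meal boxes, of either colour.
- mug: Loose cream stoneware mug, 86 x 118 x 84 mm high, a bystander behind the stacks; origin under its middle.
- spice_jar: Loose small spice jar with a cork, 43 mm across and 90 mm high, a bystander behind the stacks; origin under its middle.
Things that resemble listed ones, but are neither listed nor needed, are in the scene too. Leave any yellow look-alike of the orange_snack_box alone. What is shaped like the blue_tray but pink is not meant.

How it is judged:
By the outcome, as a careful person would: the job done as asked, in the order asked, and still so for the second after the job is handed in, with the robot touching nothing.
It also fails if it takes over 104 s, if anything falls off the work surface, if the arm or the gripper's body presses on something with over 40 N, if the wrist force passes 120 N, or if a joint passes its speed limit or range.

ROBOT

A 6-joint arm with a two-finger parallel gripper is mounted at the origin on a cart in front of the work surface, level with it; the furniture and walls round the work are solid. World frame = base frame: x ahead of the robot, y to its left, z up, the work surface at z = 0. Lengths are in m, angles in degrees, forces in N, time in s.
With the tool pointing down it reaches from about 0.35 to 0.85 m from the base axis. Payload 8.1 kg.
Tool frame: the origin (TCP) lies midway between the tips of the shut fingers; the grasp point (between the pads) lies 19 mm behind it; z points along the fingers, y is the direction in which the jaws open and shut (so a half turn about z gives the same grasp; the last joint's range is limited). The gripper opens to 93 mm and grips with 3 to 60 N. Pads are 15 mm wide; open, the fingers measure 128 mm over their backs; the gripper's body (75 mm by 188 mm) begins 65 mm behind the grasp point.
Start: joints at [-81.039, 7.471, 85.268, -0, 87.261, -4.893], TCP at [0.144, -0.583, 0.219] pointing down, gripper open.
Joint ranges: [-169.43, 169.43], [-51.17, 129.36], [1.28, 143.12], [-76.62, 256.62], [0, 156.53], [-152.29, 152.29]. Speed limits (degrees/s): [136.94, 136.94, 159.86, 180, 180, 180].

INTERFACE

Orientations are given as [roll, pitch, yaw] about the fixed x, y, z axes, in that order (R = Rz(yaw) Ry(pitch) Rx(roll)).
In Python, from station import * gives the robot as it stands.
- The arm moves only by the tool carry_out, never from a script. Its argument "rows" is a list of rows, each an object of numbers: "tx", "ty", "tz": the shift along the tool's x, y, z in m; "rx", "ry", "rz": the turn, a rotation vector about the tool's x, y, z in rad; "gripper": the closure in counts, from 0 (fully open) to 255 (shut). A call has 1 to 5 rows; each row is the pose to reach, as a shift and turn from the pose commanded when the call began, along the tool's axes at that moment; what a row does not reach only later rows make up. A row lasts 1/10 s, in which the tool goes at most 50 mm and 8.59 degrees, less where a joint would pass 70% of its speed; a pose out of reach is approached as far as the arm can. A call with a gripper value outside its range is refused whole. The fingers move at their own pace and stop on an object; "grip_force" is the grip in N (left out, the last holds). Time passes only in rows, so rows that repeat a pose let the fingers close. It gives the time, the measured TCP pose, the force and the opening at its end, in the units of the state.
- get_state(): the state, without advancing time (a new reading comes with each control period).
- read_camera(name): name is "scene" or "side" or "wrist"; returns (picture, depth): 384x512x3 uint8, red, green, blue; 384x512 float32, m along the optical axis (not along the pixel's ray), 0 where there is no reading.
- camera_model(name): a dict with "camera_matrix" (3x3 intrinsics, pixels), "extrinsics" (4x4, takes a point from camera to world coordinates). Camera axes: x right, y up, looking along -z (the intrinsics and any distortion apply to the point x, -y, -z); pixel columns grow to the right and rows downward; lengths in m; the calibration is good to about 2 mm. A picture is of the moment at which its call begins: read the wrist's pose just before it. camera_model takes no time and is no camera call; for the wrist camera it gives the pose at the moment of the call.
- job_done(): hands the job in, once; it reports no verdict.
The state is a dict: "clock": time; "joint_pos": joint angles; "joint_velocities": joint speeds; "tau": joint torques, N m; "eef_pos": TCP position; "eef_rot": TCP orientation; "ft_force": force on the tool from outside, world axes, zero at the start; "ft_torque": the same for the moment, N m; "grip_width": opening from 0.0 (shut) to 1.0 (fully open).
Only numpy, scipy, OpenCV 4.12 (cv2) and the standard library are available. Lean on these libraries where they do the work, as an engineer would, in place of code of your own. Each camera call takes 0.05 s, during which the arm holds its last target.

## Working session

There is one attempt and no reset: what is moved stays moved. The work goes in short steps, Python scripts to look and compute and a tool call to move; the robot and the scene stay as the last step left them, time stands still between calls to the robot, and variables do not carry over. Pictures are saved under pics/ and viewed, and the job is handed in when it is done.

Besides the shell and the picture viewer there is one more tool, called after "Call:" as name(argument=value, ...), one argument or row to a line, values as JSON. carry_out: Moves the arm, as the interface text tells. Its arguments: {"type":"object","properties":{"rows":{"type":"array"},"grip_force":{"type":"number"}},"required":["rows"]}

```bash
ls; mkdir -p pics
python3 - <<'E'
from station import *
import cv2, numpy as np
s=get_state(); print(s)
for n in ("scene","side"):
    im,d=read_camera(n); m=camera_model(n)
    np.savez(f"{n}0.npz",im=im,d=d,K=m["camera_matrix"],E=m["extrinsics"])
    cv2.imwrite(f"pics/{n}0.png",cv2.resize(im[:,:,::-1],(800,600)))
    print(n,m)
E
```

```text
pics
{'clock': 0.0, 'joint_pos': array([-8.10356444e+01,  7.51363538e+00,  8.53302472e+01, -2.86188339e-04,
        8.72642265e+01, -4.89198751e+00]), 'joint_velocities': array([ 0.00574816, -0.12080413,  0.08388218,  0.07743366,  0.03484629,
        0.05270574]), 'tau': array([ 1.38621301e-03, -5.59826517e+01, -4.91765356e+01,  7.67606869e-02,
        3.55522789e-02, -1.70837184e-04]), 'eef_pos': array([ 0.14363067, -0.5819419 ,  0.21759356]), 'eef_rot': array([-1.79892260e+02, -8.93448047e-03,  1.38563487e+01]), 'ft_force': array([-1.14588782, -0.42001328,  0.81925558]), 'ft_torque': array([ 0.03544717, -0.01220475,  0.03608047]), 'grip_width': 1.0006314786469224}
scene {'camera_matrix': array([[419.23543018,   0.        , 253.70643434],
       [  0.        , 419.23543018, 188.17943995],
       [  0.        ,   0.        ,   1.        ]]), 'extrinsics': array([[ 0.45378112,  0.34744412, -0.82058837, -0.53132136],
       [-0.89103381,  0.18920283, -0.412627  , -0.3942824 ],
       [ 0.01189282,  0.91841433,  0.39544112,  0.5663851 ],
       [ 0.        ,  0.        ,  0.        ,  1.        ]])}
side {'camera_matrix': array([[392.77897633,   0.        , 259.21884971],
       [  0.        , 392.77897633, 189.65846964],
       [  0.        ,   0.        ,   1.        ]]), 'extrinsics': array([[-0.95465999,  0.18171389, -0.23580576,  0.20836921],
       [-0.29768861, -0.5763002 ,  0.76109104,  1.24832981],
       [ 0.0024059 ,  0.79677986,  0.6042649 ,  0.96384511],
       [ 0.        ,  0.        ,  0.        ,  1.        ]])}
```

View pics/scene0.png

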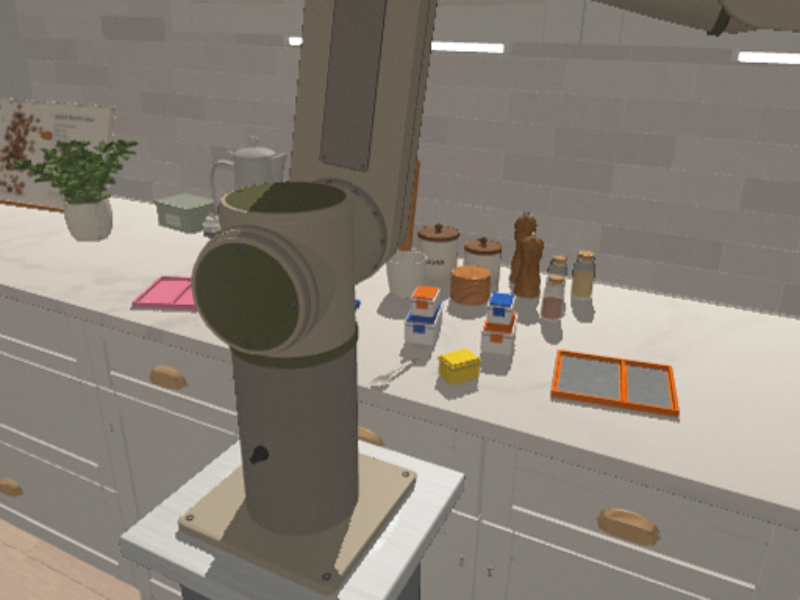

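View pics/side0.png

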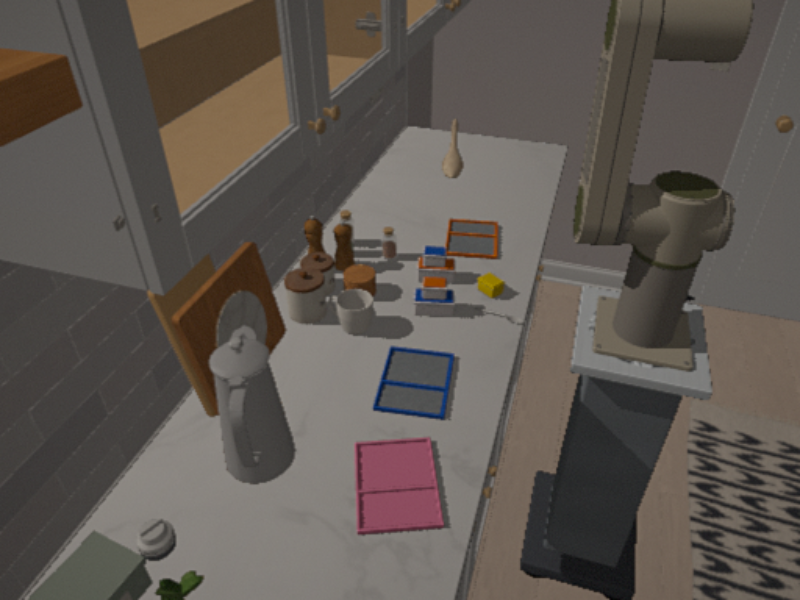

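```bash
cat > h.py <<'E'
import numpy as np, cv2
from scipy.spatial.transform import Rotation as Rn
def cloud(d,K,E):
    v,u=np.mgrid[:d.shape[0],:d.shape[1]]
    p=np.stack([(u-K[0,2])/K[0,0]*d,-(v-K[1,2])/K[1,1]*d,-d],-1)
    w=p@E[:3,:3].T+E[:3,3]; w[d<=0]=np.nan
    return w
def masks(im):
    h=cv2.cvtColor(im,cv2.COLOR_RGB2HSV).astype(int); H,S,V=h[...,0],h[...,1],h[...,2]
    return dict(orange=(H>=4)&(H<=14)&(S>190)&(V>120),blue=(H>=100)&(H<=125)&(S>150)&(V>60),yellow=(H>=20)&(H<=32)&(S>170),pink=(H>=160)&(H<=178)&(S>100))
def load(n):
    z=np.load(n+".npz"); return z["im"],z["d"],z["K"],z["E"]
E
python3 - <<'E'
from h import *
for n in ("scene0","side0"):
    im,d,K,E=load(n); w=cloud(d,K,E)
    for c,m in masks(im).items():
        k,l,st,ce=cv2.connectedComponentsWithStats(m.astype(np.uint8))
        for i in range(1,k):
            if st[i,4]<25: continue
            p=w[l==i]; p=p[~np.isnan(p[:,0])]
            p=p[(np.abs(p[:,0]-.55)<.5)]
            if len(p)<10: continue
            print(n,c,st[i],np.percentile(p,[2,50,98],axis=0).round(3).tolist())
E
```

```text
scene0 orange [265 183  15   8  84] [[0.474, 0.046, 0.085], [0.499, 0.064, 0.087], [0.525, 0.084, 0.089]]
scene0 orange [310 206  18   7  37] [[0.484, -0.105, 0.045], [0.495, -0.079, 0.047], [0.512, -0.057, 0.048]]
scene0 orange [315 214   7   5  26] [[0.479, -0.093, 0.027], [0.483, -0.084, 0.035], [0.487, -0.078, 0.041]]
scene0 orange [353 224  81  42 732] [[0.392, -0.393, 0.002], [0.443, -0.307, 0.009], [0.563, -0.194, 0.012]]
scene0 blue [314 187  15   9  91] [[0.512, -0.091, 0.085], [0.536, -0.073, 0.087], [0.56, -0.054, 0.089]]
scene0 blue [316 197   7   5  31] [[0.503, -0.086, 0.068], [0.509, -0.076, 0.073], [0.513, -0.068, 0.081]]
scene0 yellow [281 224  27  22 395] [[0.346, -0.085, 0.006], [0.366, -0.06, 0.034], [0.4, -0.03, 0.04]]
scene0 pink [ 85 177  40  21 583] [[0.33, 0.539, 0.002], [0.399, 0.632, 0.005], [0.476, 0.695, 0.011]]
side0 orange [315 143   3  21  25] [[0.396, -0.393, 0.003], [0.408, -0.285, 0.011], [0.428, -0.212, 0.014]]
side0 orange [272 178  13   6  63] [[0.476, 0.048, 0.086], [0.498, 0.068, 0.089], [0.523, 0.084, 0.093]]
side0 blue [272 158  13   5  54] [[0.514, -0.084, 0.085], [0.539, -0.067, 0.088], [0.56, -0.05, 0.092]]
side0 blue [266 185  24   9  47] [[0.455, 0.061, 0.044], [0.518, 0.084, 0.048], [0.544, 0.098, 0.052]]
side0 blue [239 222  51  46 433] [[0.391, 0.227, 0.003], [0.459, 0.345, 0.01], [0.548, 0.429, 0.016]]
side0 yellow [306 175  16  15 181] [[0.35, -0.072, 0.005], [0.378, -0.04, 0.034], [0.411, -0.022, 0.044]]
side0 pink [ 227  280   57   62 2998] [[0.342, 0.492, 0.003], [0.427, 0.598, 0.007], [0.513, 0.691, 0.014]]
```

Run:
```python
from station import *
from h import *
m=camera_model("wrist"); s=get_state()
T=np.eye(4);T[:3,:3]=Rn.from_euler('xyz',s['eef_rot'],degrees=True).as_matrix();T[:3,3]=s['eef_pos']
print(m["camera_matrix"],(np.linalg.inv(T)@m["extrinsics"]).round(3),s['eef_pos'],s['eef_rot'])
# mug/jar locations from scene+side clouds: points near stacks z 0.03-0.09
im,d,K,E=load("side0"); w=cloud(d,K,E)
for name,(x0,x1,y0,y1) in dict(mug=(.55,.75,.0,.2),jar=(.55,.75,-.2,-.05)).items():
    pass
cv2.imwrite("pics/c1.png",cv2.resize(im[110:240,170:350,::-1],(720,520),interpolation=cv2.INTER_CUBIC))
for (u,v) in [(220,192),(228,187),(228,200),(249,148),(249,155),(230,175)]:
    print(u,v,w[v,u].round(3))
```

```text
[[279.0323614    0.         255.58315604]
 [  0.         279.0323614  194.51802921]
 [  0.           0.           1.        ]] [[-0.001  0.96   0.279  0.078]
 [ 1.     0.     0.001  0.   ]
 [ 0.001  0.279 -0.96  -0.166]
 [ 0.     0.     0.     1.   ]] [ 0.1435805  -0.58202818  0.21768304] [-1.79902522e+02 -6.99031744e-03  1.38524302e+01]
220 192 [0.7   0.164 0.056]
228 187 [0.672 0.151 0.077]
228 200 [0.644 0.223 0.076]
249 148 [ 0.682 -0.13   0.084]
249 155 [ 0.676 -0.111  0.061]
230 175 [0.701 0.053 0.061]
```

View pics/c1.png

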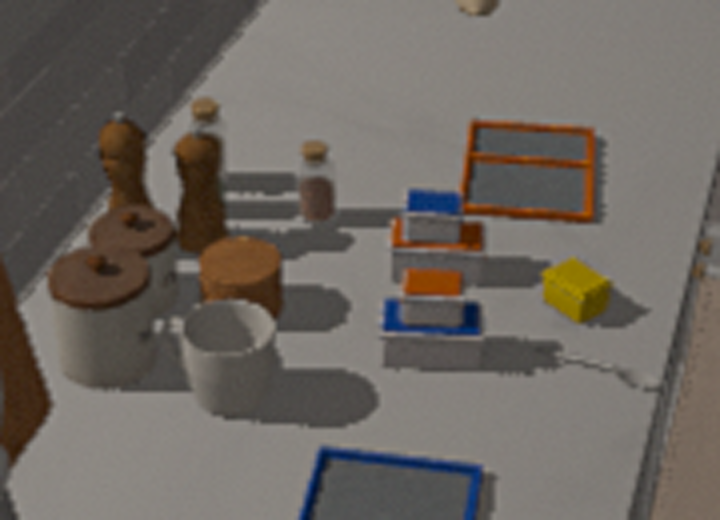

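Call:
carry_out(
  rows=[
    {"tx": 0.042,"ty": -0.024,"tz": -0.003},
    {"tx": 0.085,"ty": -0.048,"tz": -0.006},
    {"tx": 0.127,"ty": -0.072,"tz": -0.009},
    {"tx": 0.17,"ty": -0.096,"tz": -0.012},
    {"tx": 0.212,"ty": -0.119,"tz": -0.015},
  ],
)

```text
invalid input at $.rows[0]: expected keys tx, ty, tz, rx, ry, rz, gripper
```

Call:
carry_out(
  rows=[
    {"tx": 0.042,"ty": -0.024,"tz": -0.003,"rz": 0.08},
    {"tx": 0.085,"ty": -0.048,"tz": -0.006,"rz": 0.16},
    {"tx": 0.127,"ty": -0.072,"tz": -0.009,"rz": 0.242},
    {"tx": 0.17,"ty": -0.096,"tz": -0.012,"rz": 0.242},
    {"tx": 0.213,"ty": -0.119,"tz": -0.016,"rz": 0.242},
  ],
)

```text
invalid input at $.rows[0]: expected keys tx, ty, tz, rx, ry, rz, gripper
```

Call:
carry_out(
  rows=[
    {"tx": 0},
    {"tx": 0},
  ],
)

```text
invalid input at $.rows[0]: expected keys tx, ty, tz, rx, ry, rz, gripper
```

```bash
cat > look.py <<'E'
from station import *
from h import *
import sys
n=sys.argv[1]
s=get_state(); m=camera_model("wrist"); im,d=read_camera("wrist")
np.savez(n+".npz",im=im,d=d,K=m["camera_matrix"],E=m["extrinsics"])
cv2.imwrite(f"pics/{n}.png",cv2.resize(im[:,:,::-1],(800,600),interpolation=cv2.INTER_CUBIC))
print(s['clock'],s['eef_pos'].round(4),s['eef_rot'].round(2),s['ft_force'].round(1),s['grip_width'])
E
python3 look.py w1
```

```text
0.1 [ 0.1436 -0.582   0.2177] [-1.799e+02 -1.000e-02  1.385e+01] [0.2 0.2 0.6] 1.0027182860408592
```

View pics/w1.png

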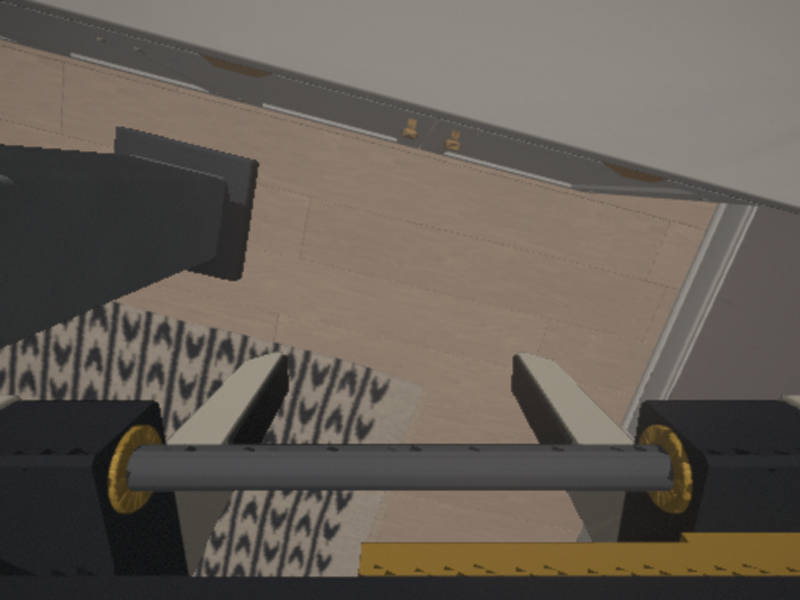

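Call:
carry_out(
  rows=[
    {"tx": 0.03,"ty": -0.028,"tz": -0.006,"rx": 0,"ry": 0,"rz": 0.05,"gripper": 0},
    {"tx": 0.06,"ty": -0.056,"tz": -0.012,"rx": 0,"ry": 0,"rz": 0.1,"gripper": 0},
    {"tx": 0.09,"ty": -0.084,"tz": -0.018,"rx": 0,"ry": 0,"rz": 0.15,"gripper": 0},
    {"tx": 0.12,"ty": -0.112,"tz": -0.024,"rx": 0,"ry": 0,"rz": 0.2,"gripper": 0},
    {"tx": 0.145,"ty": -0.136,"tz": -0.03,"rx": 0,"ry": 0,"rz": 0.242,"gripper": 0},
  ],
)

```text
clock: 0.65
eef_pos: [0.2527, -0.4139, 0.2485]
eef_rot: [-180.0, -0.0, -0.1]
ft_force: [0.2, 0.4, 0.8]
grip_width: 0.999
```

Call:
carry_out(
  rows=[
    {"tx": 0.022,"ty": -0.034,"tz": -0.006,"rx": 0,"ry": 0,"rz": 0,"gripper": 0},
    {"tx": 0.044,"ty": -0.068,"tz": -0.012,"rx": 0,"ry": 0,"rz": 0,"gripper": 0},
    {"tx": 0.066,"ty": -0.102,"tz": -0.018,"rx": 0,"ry": 0,"rz": 0,"gripper": 0},
    {"tx": 0.088,"ty": -0.136,"tz": -0.024,"rx": 0,"ry": 0,"rz": 0,"gripper": 0},
    {"tx": 0.107,"ty": -0.166,"tz": -0.03,"rx": 0,"ry": 0,"rz": 0,"gripper": 0},
  ],
)

```text
clock: 1.15
eef_pos: [0.3596, -0.248, 0.2788]
eef_rot: [-180.0, -0.0, 0.0]
ft_force: [0.1, -0.3, 0.5]
grip_width: 1.0
```

Call:
carry_out(
  rows=[
    {"tx": 0,"ty": 0,"tz": 0,"rx": 0,"ry": 0,"rz": 0,"gripper": 0},
    {"tx": 0,"ty": 0,"tz": 0,"rx": 0,"ry": 0,"rz": 0,"gripper": 0},
  ],
)

```text
clock: 1.35
eef_pos: [0.3592, -0.2494, 0.2786]
eef_rot: [180.0, 0.0, 0.1]
ft_force: [-0.1, 0.0, -0.9]
grip_width: 0.999
```

```bash
python3 look.py w2
```

```text
1.35 [ 0.3592 -0.2494  0.2786] [1.7997e+02 0.0000e+00 1.2000e-01] [-0.1  0.  -0.9] 0.998614533155223
```

View pics/w2.png

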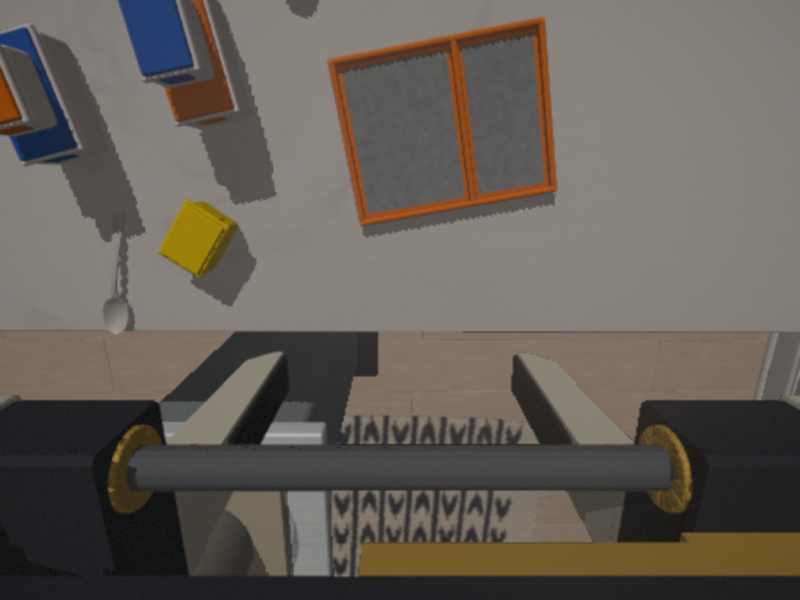

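Call:
carry_out(
  rows=[
    {"tx": 0,"ty": -0.049,"tz": -0.006,"rx": 0,"ry": 0,"rz": 0,"gripper": 0},
    {"tx": 0,"ty": -0.098,"tz": -0.012,"rx": 0,"ry": 0,"rz": 0,"gripper": 0},
    {"tx": 0.01,"ty": -0.147,"tz": -0.02,"rx": 0,"ry": 0,"rz": 0,"gripper": 0},
    {"tx": 0.02,"ty": -0.195,"tz": -0.02,"rx": 0,"ry": 0,"rz": 0,"gripper": 0},
    {"tx": 0.03,"ty": -0.24,"tz": -0.02,"rx": 0,"ry": 0,"rz": 0,"gripper": 0},
  ],
)

```text
clock: 1.9
eef_pos: [0.389, -0.0092, 0.2988]
eef_rot: [180.0, -0.0, -0.2]
ft_force: [1.6, -0.3, 0.4]
grip_width: 0.999
```

Call:
carry_out(
  rows=[
    {"tx": 0,"ty": 0,"tz": 0,"rx": 0,"ry": 0,"rz": 0,"gripper": 0},
    {"tx": 0,"ty": 0,"tz": 0,"rx": 0,"ry": 0,"rz": 0,"gripper": 0},
  ],
)

```text
clock: 2.1
eef_pos: [0.3889, -0.01, 0.2982]
eef_rot: [180.0, 0.1, 0.1]
ft_force: [0.3, 0.2, 0.2]
grip_width: 1.0
```

```bash
python3 look.py w3
```

```text
2.1 [ 0.3889 -0.01    0.2982] [1.7997e+02 5.0000e-02 9.0000e-02] [0.3 0.2 0.2] 1.0003768784973568
```

View pics/w3.png

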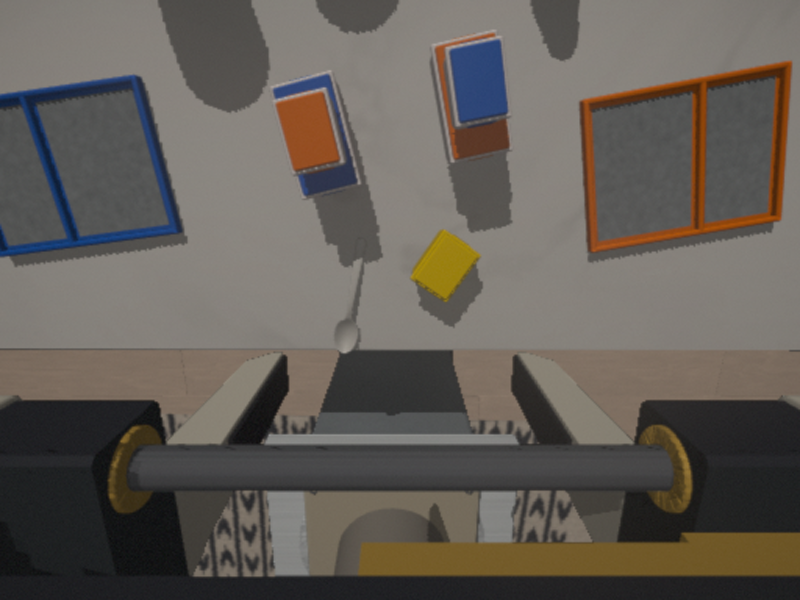

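Call:
carry_out(
  rows=[
    {"tx": 0,"ty": -0.049,"tz": 0,"rx": 0,"ry": 0,"rz": 0,"gripper": 0},
    {"tx": 0,"ty": -0.098,"tz": 0,"rx": 0,"ry": 0,"rz": 0,"gripper": 0},
    {"tx": -0.01,"ty": -0.147,"tz": 0,"rx": 0,"ry": 0,"rz": 0,"gripper": 0},
    {"tx": -0.02,"ty": -0.195,"tz": 0,"rx": 0,"ry": 0,"rz": 0,"gripper": 0},
    {"tx": -0.02,"ty": -0.24,"tz": 0,"rx": 0,"ry": 0,"rz": 0,"gripper": 0},
  ],
)

```text
clock: 2.65
eef_pos: [0.3694, 0.2298, 0.2988]
eef_rot: [180.0, -0.0, -0.2]
ft_force: [1.4, -0.4, 0.8]
grip_width: 0.998
```

Call:
carry_out(
  rows=[
    {"tx": 0,"ty": -0.03,"tz": 0,"rx": 0,"ry": 0,"rz": 0,"gripper": 0},
    {"tx": 0,"ty": -0.03,"tz": 0,"rx": 0,"ry": 0,"rz": 0,"gripper": 0},
    {"tx": 0,"ty": -0.03,"tz": 0,"rx": 0,"ry": 0,"rz": 0,"gripper": 0},
  ],
)

```text
clock: 2.95
eef_pos: [0.37, 0.2586, 0.2981]
eef_rot: [179.9, 0.1, -0.1]
ft_force: [-0.2, 0.1, -0.0]
grip_width: 1.001
```

```bash
python3 look.py w4
```

```text
2.95 [0.37   0.2586 0.2981] [ 1.7992e+02  5.0000e-02 -1.2000e-01] [-0.2  0.1 -0. ] 1.0013704252901123
```

View pics/w4.png

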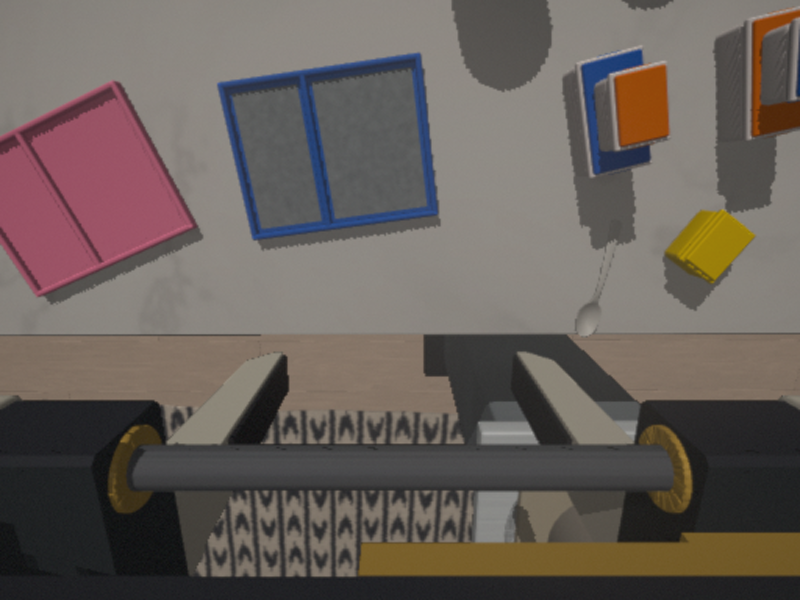

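```bash
cat > meas.py <<'E'
from h import *
def rect(p):
    r=cv2.minAreaRect((p*1000).astype(np.float32)); (cx,cy),(a,b),t=r
    if a<b: a,b,t=b,a,t+90
    t=(t+90)%180-90
    return round(cx,1),round(cy,1),round(a,1),round(b,1),round(t,1)
def plane(mask,K,E,z):
    v,u=np.nonzero(mask)
    r=np.stack([(u-K[0,2])/K[0,0],-(v-K[1,2])/K[1,1],-np.ones(len(u))],-1)@E[:3,:3].T
    s=(z-E[2,3])/r[:,2]
    return (E[:3,3]+r*s[:,None])[:,:2]
def run(n):
    im,d,K,E=load(n); w=cloud(d,K,E); Z=w[...,2]; M=masks(im)
    M["orange"]|=M["orange"]
    h=cv2.cvtColor(im,cv2.COLOR_RGB2HSV).astype(int)
    M["orange"]=(h[...,0]>=3)&(h[...,0]<=16)&(h[...,1]>150)&(h[...,2]>90)
    for c in ("orange","blue"):
        for nm,lo,hi,z in (("snack",.080,.095,.088),("meal",.040,.056,.048),("tray",.001,.018,.012)):
            m=(M[c]&(Z>lo)&(Z<hi)).astype(np.uint8)
            k,l,st,ce=cv2.connectedComponentsWithStats(m,connectivity=8)
            for i in range(1,k):
                if st[i,4]<150: continue
                q=l==i; 
                print(n,c,nm,st[i].tolist(),"med z",round(float(np.median(Z[q])),4),rect(plane(q,K,E,z)))
E
python3 - <<'E'
from meas import *
for n in ("w2","w3","w4"): run(n)
E
```

```text
w2 orange snack [0, 46, 12, 32, 215] med z 0.0881 (492.7, 43.7, 34.2, 12.6, -14.3)
w2 orange tray [210, 11, 146, 133, 3483] med z 0.011 (481.3, -292.4, 191.8, 148.2, -80.0)
w2 blue snack [77, 0, 45, 47, 1485] med z 0.0882 (536.8, -73.4, 47.7, 37.5, 10.6)
w2 blue meal [0, 19, 48, 83, 903] med z 0.0483 (500.9, 64.2, 91.9, 50.5, 13.4)
w3 orange snack [177, 59, 40, 50, 1344] med z 0.0882 (501.5, 64.1, 52.3, 38.0, 12.8)
w3 orange meal [279, 28, 15, 73, 196] med z 0.048 (529.0, -51.8, 91.2, 12.4, 6.6)
w3 orange tray [372, 39, 135, 122, 2849] med z 0.0112 (481.1, -291.0, 194.0, 148.6, -80.0)
w3 blue snack [289, 26, 35, 51, 1337] med z 0.0882 (538.5, -72.2, 50.6, 36.3, 10.4)
w3 blue tray [0, 49, 114, 115, 1860] med z 0.0115 (472.4, 322.6, 191.3, 147.6, -82.5)
w4 orange snack [394, 42, 34, 51, 1454] med z 0.088 (501.1, 65.5, 52.9, 39.1, 12.5)
w4 orange meal [481, 7, 31, 80, 553] med z 0.0479 (531.1, -65.5, 92.8, 36.9, 11.6)
w4 blue meal [373, 32, 38, 79, 617] med z 0.048 (501.2, 66.4, 90.7, 49.7, 14.0)
w4 blue tray [148, 38, 131, 115, 1573] med z 0.0114 (472.1, 324.6, 189.8, 146.5, -82.5)
```

```bash
cat >> meas.py <<'E'
def ortho(n,z,x0,x1,y0,y1,s=0.0005):
    """image rows = x decreasing, cols = y decreasing"""
    im,d,K,E=load(n)
    xs=np.arange(x1,x0,-s); ys=np.arange(y1,y0,-s)
    X,Y=np.meshgrid(xs,ys,indexing='ij')
    P=np.stack([X,Y,np.full_like(X,z)],-1)-E[:3,3]
    c=P@E[:3,:3]
    u=K[0,0]*c[...,0]/-c[...,2]+K[0,2]; v=-K[1,1]*c[...,1]/-c[...,2]+K[1,2]
    o=cv2.remap(im,u.astype(np.float32),v.astype(np.float32),cv2.INTER_LINEAR)
    Z=cloud(d,K,E)[...,2].astype(np.float32)
    zz=cv2.remap(Z,u.astype(np.float32),v.astype(np.float32),cv2.INTER_NEAREST)
    return o,zz,X,Y
def col(o,c):
    h=cv2.cvtColor(o,cv2.COLOR_RGB2HSV).astype(int);H,S,V=h[...,0],h[...,1],h[...,2]
    return (H>=3)&(H<=16)&(S>150)&(V>90) if c=="orange" else (H>=100)&(H<=125)&(S>150)&(V>60)
def mom(m,X,Y):
    m=m.astype(np.uint8); k,l,st,ce=cv2.connectedComponentsWithStats(m); i=1+np.argmax(st[1:,4])
    cs,_=cv2.findContours((l==i).astype(np.uint8),cv2.RETR_EXTERNAL,cv2.CHAIN_APPROX_NONE)
    f=np.zeros_like(m); cv2.drawContours(f,cs,-1,1,-1); f=f>0
    p=np.stack([X[f],Y[f]],-1)*1000; c=p.mean(0); ev,V=np.linalg.eigh(np.cov((p-c).T))
    v=V[:,1]; t=np.degrees(np.arctan2(v[1],v[0])); t=(t+90)%180-90
    return c.round(1).tolist(), np.sqrt(12*ev[::-1]).round(1).tolist(), round(t,2), rect(p/1000)
E
python3 - <<'E'
from meas import *
for n,c,z,b in [("w3","orange",.088,(.45,.55,.0,.13)),("w4","orange",.088,(.45,.55,.0,.13)),("w3","blue",.088,(.48,.59,-.13,-.01)),
 ("w2","orange",.012,(.36,.6,-.45,-.15)),("w3","orange",.012,(.36,.6,-.45,-.15)),("w4","blue",.012,(.36,.6,.19,.45))]:
    o,zz,X,Y=ortho(n,z,*b); m=col(o,c)&(abs(zz-z)<.008)
    print(n,c,z,mom(m,X,Y))
E
```

```text
w3 orange 0.088 ([501.5, 64.1], [52.1, 37.8], np.float64(12.62), (501.5, 64.1, 52.4, 38.0, 12.4))
w4 orange 0.088 ([501.1, 65.6], [52.7, 39.0], np.float64(12.61), (501.1, 65.5, 52.9, 39.2, 12.6))
w3 blue 0.088 ([538.5, -72.2], [50.0, 35.6], np.float64(9.97), (538.5, -72.2, 50.4, 36.3, 10.3))
w2 orange 0.012 ([481.3, -292.5], [191.4, 148.0], np.float64(-79.9), (481.3, -292.4, 191.8, 148.2, -80.0))
w3 orange 0.012 ([481.2, -291.1], [193.6, 148.3], np.float64(-80.15), (481.0, -291.0, 194.2, 148.7, -80.0))
w4 blue 0.012 ([447.4, 313.1], [198.4, 154.3], np.float64(-68.47), (472.1, 324.7, 189.6, 146.3, -82.6))
```

Call:
carry_out(
  rows=[
    {"tx": 0.025,"ty": 0.037,"tz": 0.019,"rx": 0,"ry": 0,"rz": -0.044,"gripper": 0},
    {"tx": 0.05,"ty": 0.074,"tz": 0.038,"rx": 0,"ry": 0,"rz": -0.088,"gripper": 0},
    {"tx": 0.075,"ty": 0.111,"tz": 0.057,"rx": 0,"ry": 0,"rz": -0.132,"gripper": 0},
    {"tx": 0.1,"ty": 0.148,"tz": 0.076,"rx": 0,"ry": 0,"rz": -0.176,"gripper": 0},
    {"tx": 0.125,"ty": 0.185,"tz": 0.095,"rx": 0,"ry": 0,"rz": -0.22,"gripper": 0},
  ],
)

```text
clock: 3.5
eef_pos: [0.4947, 0.0709, 0.2033]
eef_rot: [180.0, -0.0, 12.5]
ft_force: [-0.1, 0.2, 0.5]
grip_width: 1.0
```

Call:
carry_out(
  rows=[
    {"tx": 0.005,"ty": 0.012,"tz": 0.04,"rx": 0,"ry": 0,"rz": 0,"gripper": 0},
    {"tx": 0.005,"ty": 0.012,"tz": 0.08,"rx": 0,"ry": 0,"rz": 0,"gripper": 0},
    {"tx": 0.005,"ty": 0.012,"tz": 0.08,"rx": 0,"ry": 0,"rz": 0,"gripper": 0},
  ],
)

```text
clock: 3.8
eef_pos: [0.4971, 0.0614, 0.1177]
eef_rot: [-179.9, 0.6, 12.3]
ft_force: [-0.7, -0.8, -0.6]
grip_width: 0.999
```

```bash
python3 look.py w5
```

```text
3.8 [0.4971 0.0614 0.1177] [-179.9     0.61   12.32] [-0.7 -0.8 -0.6] 0.9986595423304383
```

View pics/w5.png

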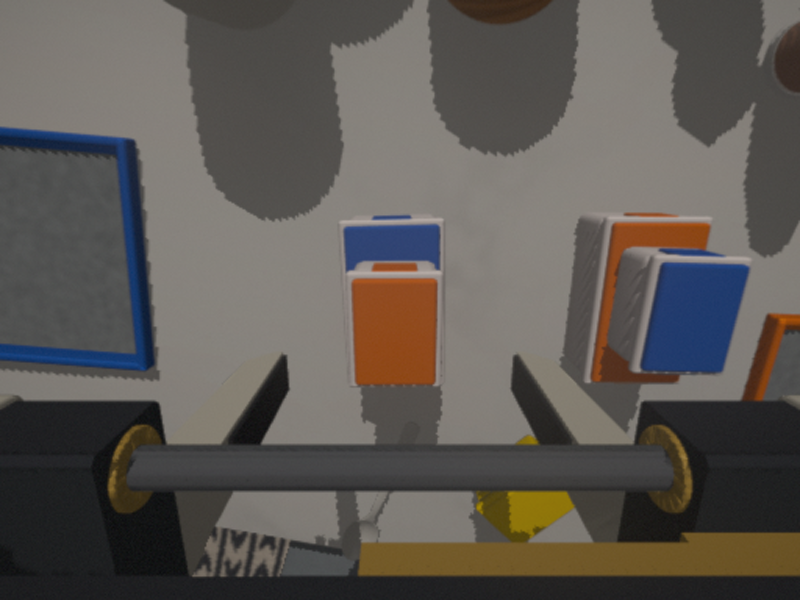

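Call:
carry_out(
  rows=[
    {"tx": 0,"ty": 0,"tz": 0,"rx": 0,"ry": 0,"rz": 0,"gripper": 0},
  ],
)

```text
clock: 3.95
eef_pos: [0.5023, 0.0636, 0.1257]
eef_rot: [180.0, -0.1, 12.5]
ft_force: [0.5, 0.0, 0.3]
grip_width: 1.0
```

```bash
python3 look.py w6
python3 - <<'E'
from meas import *
for n,c,z,b in [("w6","orange",.088,(.45,.55,.0,.13)),("w6","blue",.088,(.48,.59,-.13,-.01))]:
    o,zz,X,Y=ortho(n,z,*b); m=col(o,c)&(abs(zz-z)<.008)
    print(n,c,z,mom(m,X,Y))
E
```

```text
3.95 [0.5023 0.0636 0.1257] [ 1.7997e+02 -1.0000e-01  1.2510e+01] [0.5 0.  0.3] 1.0000202419748756
w6 orange 0.088 ([502.4, 65.0], [53.2, 38.4], np.float64(12.63), (502.4, 65.0, 53.4, 38.6, 12.5))
w6 blue 0.088 ([539.4, -70.9], [52.2, 38.5], np.float64(10.48), (539.4, -70.8, 52.5, 38.8, 10.6))
```

Call:
carry_out(
  rows=[
    {"tx": 0,"ty": -0.001,"tz": 0.035,"rx": 0,"ry": 0,"rz": 0,"gripper": 0},
    {"tx": 0,"ty": -0.001,"tz": 0.064,"rx": 0,"ry": 0,"rz": 0,"gripper": 0},
    {"tx": 0,"ty": -0.001,"tz": 0.064,"rx": 0,"ry": 0,"rz": 0,"gripper": 0},
    {"tx": 0,"ty": -0.001,"tz": 0.064,"rx": 0,"ry": 0,"rz": 0,"gripper": 0},
  ],
)

```text
clock: 4.4
eef_pos: [0.5023, 0.0658, 0.0617]
eef_rot: [180.0, -0.1, 12.6]
ft_force: [0.2, -0.2, 0.2]
grip_width: 1.004
```

Call:
carry_out(
  rows=[
    {"tx": 0,"ty": 0,"tz": 0,"rx": 0,"ry": 0,"rz": 0,"gripper": 255},
    {"tx": 0,"ty": 0,"tz": 0,"rx": 0,"ry": 0,"rz": 0,"gripper": 255},
    {"tx": 0,"ty": 0,"tz": 0,"rx": 0,"ry": 0,"rz": 0,"gripper": 255},
    {"tx": 0,"ty": 0,"tz": 0,"rx": 0,"ry": 0,"rz": 0,"gripper": 255},
    {"tx": 0,"ty": 0,"tz": 0,"rx": 0,"ry": 0,"rz": 0,"gripper": 255},
  ],
  grip_force=20,
)

```text
clock: 4.9
eef_pos: [0.5014, 0.0655, 0.0599]
eef_rot: [180.0, -0.0, 12.6]
ft_force: [0.7, -1.2, -0.7]
grip_width: 0.62
```

Call:
carry_out(
  rows=[
    {"tx": 0,"ty": 0,"tz": 0,"rx": 0,"ry": 0,"rz": 0,"gripper": 255},
    {"tx": 0,"ty": 0,"tz": 0,"rx": 0,"ry": 0,"rz": 0,"gripper": 255},
    {"tx": 0,"ty": 0,"tz": 0,"rx": 0,"ry": 0,"rz": 0,"gripper": 255},
    {"tx": 0,"ty": 0,"tz": 0,"rx": 0,"ry": 0,"rz": 0,"gripper": 255},
    {"tx": 0,"ty": 0,"tz": 0,"rx": 0,"ry": 0,"rz": 0,"gripper": 255},
  ],
)

```text
clock: 5.4
eef_pos: [0.5013, 0.0655, 0.0596]
eef_rot: [180.0, 0.0, 12.6]
ft_force: [-0.3, -0.9, 0.0]
grip_width: 0.492
```

Call:
carry_out(
  rows=[
    {"tx": 0,"ty": 0,"tz": -0.03,"rx": 0,"ry": 0,"rz": 0,"gripper": 255},
    {"tx": 0,"ty": 0,"tz": -0.07,"rx": 0,"ry": 0,"rz": 0,"gripper": 255},
    {"tx": 0,"ty": 0,"tz": -0.1,"rx": 0,"ry": 0,"rz": 0,"gripper": 255},
    {"tx": -0.008,"ty": 0.03,"tz": -0.1,"rx": 0,"ry": 0,"rz": 0,"gripper": 255},
    {"tx": -0.019,"ty": 0.075,"tz": -0.1,"rx": 0,"ry": 0,"rz": 0,"gripper": 255},
  ],
)

```text
clock: 5.9
eef_pos: [0.5, -0.0109, 0.1611]
eef_rot: [180.0, -0.2, 12.8]
ft_force: [0.2, -1.0, -1.6]
grip_width: 0.493
```

Call:
carry_out(
  rows=[
    {"tx": -0.0115,"ty": 0.046,"tz": 0,"rx": 0,"ry": 0,"rz": 0,"gripper": 255},
    {"tx": -0.023,"ty": 0.092,"tz": 0,"rx": 0,"ry": 0,"rz": 0,"gripper": 255},
    {"tx": -0.0345,"ty": 0.138,"tz": 0,"rx": 0,"ry": 0,"rz": 0,"gripper": 255},
    {"tx": -0.046,"ty": 0.184,"tz": 0,"rx": 0,"ry": 0,"rz": 0,"gripper": 255},
    {"tx": -0.0575,"ty": 0.23,"tz": 0,"rx": 0,"ry": 0,"rz": 0,"gripper": 255},
  ],
)

```text
clock: 6.4
eef_pos: [0.4926, -0.2506, 0.1594]
eef_rot: [-180.0, 0.0, 12.6]
ft_force: [1.0, -0.5, -0.6]
grip_width: 0.492
```

Call:
carry_out(
  rows=[
    {"tx": -0.01,"ty": 0.04,"tz": 0,"rx": 0,"ry": 0,"rz": 0,"gripper": 255},
    {"tx": -0.02,"ty": 0.075,"tz": 0,"rx": 0,"ry": 0,"rz": 0,"gripper": 255},
    {"tx": -0.0245,"ty": 0.0945,"tz": 0,"rx": 0,"ry": 0,"rz": 0.045,"gripper": 255},
    {"tx": -0.0245,"ty": 0.0945,"tz": 0,"rx": 0,"ry": 0,"rz": 0.045,"gripper": 255},
    {"tx": -0.0245,"ty": 0.0945,"tz": 0,"rx": 0,"ry": 0,"rz": 0.045,"gripper": 255},
  ],
)

```text
clock: 6.9
eef_pos: [0.4895, -0.3462, 0.1589]
eef_rot: [-179.9, 0.0, 10.0]
ft_force: [-0.3, -0.1, -1.7]
grip_width: 0.493
```

```bash
python3 look.py w7
```

```text
6.9 [ 0.4895 -0.3462  0.1589] [-1.7992e+02  3.0000e-02  1.0000e+01] [-0.3 -0.1 -1.7] 0.4933504320057051
```

View pics/w7.png

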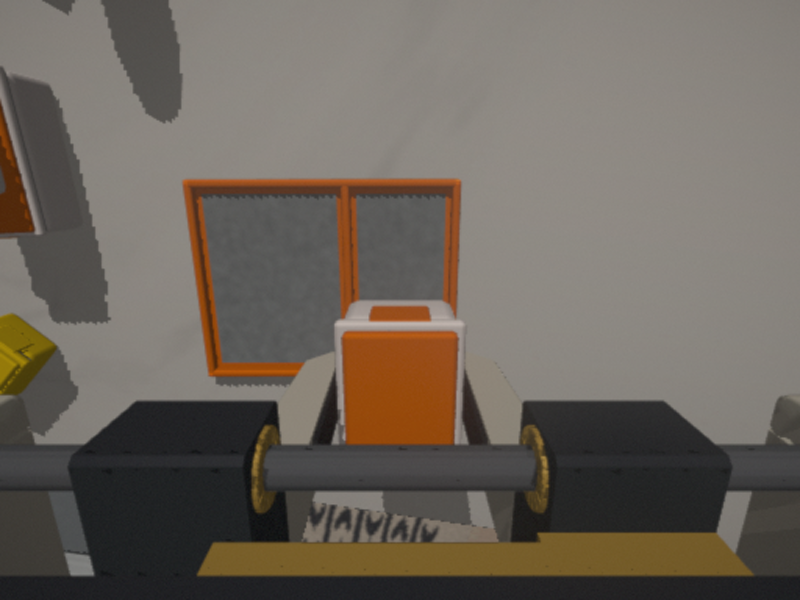

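Run:
```python
from meas import *
im,d,K,E=load("w7")
o,zz,X,Y=ortho("w7",.012,.36,.6,-.45,-.15)
m=col(o,"orange")&(abs(zz-.012)<.02)
a=np.radians(10.05);ex=np.array([np.cos(a),np.sin(a)]);ey=np.array([-np.sin(a),np.cos(a)])
P=np.stack([X,Y],-1)*1000-np.array([481.3,-292.6]); px=P@ex; py=P@ey
# top half strip: y extent of mask, x extent top, divider
s=m&(px>20)&(px<60)
h,_=np.histogram(py[s],bins=np.arange(-110,111,1)); 
idx=np.nonzero(h>30)[0]; print("y bins",(idx-110).tolist())
s=m&(abs(py)>10)&(py<85)&(py>-85); h,_=np.histogram(px[s],bins=np.arange(-90,91,1)); print("x",[(i-90,int(v)) for i,v in enumerate(h) if v>150])
```

```text
y bins [-96, -95, -94, -93, -92, -91, -90, -89, -88, -87, -23, -22, -21, -20, -19, -18, -17, -16, -15, -14, -13, -12, -11, 85, 86, 87, 88, 90, 91, 92, 93, 94, 95]
x [(-73, 228), (-72, 231), (-71, 235), (-70, 232), (-69, 235), (-68, 235), (-67, 244), (-66, 248), (-65, 248), (-64, 253), (-63, 249), (67, 158), (69, 209), (70, 581), (71, 598), (72, 604), (73, 597), (74, 585)]
```

Call:
carry_out(
  rows=[
    {"tx": 0.001,"ty": 0.001,"tz": 0.035,"rx": 0,"ry": 0,"rz": 0,"gripper": 255},
    {"tx": 0.001,"ty": 0.001,"tz": 0.075,"rx": 0,"ry": 0,"rz": 0,"gripper": 255},
    {"tx": 0.001,"ty": 0.001,"tz": 0.11,"rx": 0,"ry": 0,"rz": 0,"gripper": 255},
    {"tx": 0.001,"ty": 0.001,"tz": 0.132,"rx": 0,"ry": 0,"rz": 0,"gripper": 255},
    {"tx": 0.001,"ty": 0.001,"tz": 0.14,"rx": 0,"ry": 0,"rz": 0,"gripper": 255},
  ],
)

```text
clock: 7.45
eef_pos: [0.4892, -0.344, 0.0164]
eef_rot: [-179.7, 0.2, 10.1]
ft_force: [-12.6, 19.1, 31.1]
grip_width: 0.495
```

Call:
carry_out(
  rows=[
    {"tx": 0,"ty": 0,"tz": 0,"rx": 0,"ry": 0,"rz": 0,"gripper": 255},
    {"tx": 0,"ty": 0,"tz": 0.001,"rx": 0,"ry": 0,"rz": 0,"gripper": 255},
    {"tx": 0,"ty": 0,"tz": 0.002,"rx": 0,"ry": 0,"rz": 0,"gripper": 255},
    {"tx": 0,"ty": 0,"tz": 0.002,"rx": 0,"ry": 0,"rz": 0,"gripper": 255},
  ],
)

```text
clock: 7.85
eef_pos: [0.4917, -0.3476, 0.0187]
eef_rot: [179.9, -0.1, 10.0]
ft_force: [-1.0, -0.3, -0.9]
grip_width: 0.494
```

Call:
carry_out(
  rows=[
    {"tx": 0,"ty": 0,"tz": 0,"rx": 0,"ry": 0,"rz": 0,"gripper": 255},
    {"tx": 0,"ty": 0,"tz": 0.001,"rx": 0,"ry": 0,"rz": 0,"gripper": 255},
    {"tx": 0,"ty": 0,"tz": 0.001,"rx": 0,"ry": 0,"rz": 0,"gripper": 255},
  ],
)

```text
clock: 8.15
eef_pos: [0.4909, -0.3473, 0.0166]
eef_rot: [180.0, -0.0, 10.0]
ft_force: [0.4, 0.4, -1.7]
grip_width: 0.495
```

Run:
```python
from station import *
s=get_state();print(s['eef_pos'].round(4),s['ft_force'].round(1),s['ft_torque'].round(2))
```

```text
[ 0.4909 -0.3473  0.0166] [ 0.4  0.4 -1.7] [-0.03 -0.01  0.02]
```

Call:
carry_out(
  rows=[
    {"tx": 0,"ty": 0,"tz": 0.0007,"rx": 0,"ry": 0,"rz": 0,"gripper": 255},
    {"tx": 0,"ty": 0,"tz": 0.0007,"rx": 0,"ry": 0,"rz": 0,"gripper": 255},
  ],
)

```text
clock: 8.35
eef_pos: [0.4911, -0.3473, 0.0164]
eef_rot: [180.0, -0.0, 10.0]
ft_force: [-0.5, 2.0, 4.3]
grip_width: 0.494
```

Call:
carry_out(
  rows=[
    {"tx": 0,"ty": 0,"tz": 0,"rx": 0,"ry": 0,"rz": 0,"gripper": 60},
    {"tx": 0,"ty": 0,"tz": 0,"rx": 0,"ry": 0,"rz": 0,"gripper": 60},
    {"tx": 0,"ty": 0,"tz": 0,"rx": 0,"ry": 0,"rz": 0,"gripper": 60},
    {"tx": 0,"ty": 0,"tz": 0,"rx": 0,"ry": 0,"rz": 0,"gripper": 60},
    {"tx": 0,"ty": 0,"tz": 0,"rx": 0,"ry": 0,"rz": 0,"gripper": 60},
  ],
)

```text
clock: 8.85
eef_pos: [0.4909, -0.3472, 0.0159]
eef_rot: [-180.0, 0.0, 10.0]
ft_force: [0.2, 0.2, 0.3]
grip_width: 0.765
```

Call:
carry_out(
  rows=[
    {"tx": 0,"ty": 0,"tz": -0.02,"rx": 0,"ry": 0,"rz": 0,"gripper": 60},
    {"tx": 0,"ty": 0,"tz": -0.06,"rx": 0,"ry": 0,"rz": 0,"gripper": 0},
    {"tx": 0,"ty": 0,"tz": -0.11,"rx": 0,"ry": 0,"rz": 0,"gripper": 0},
    {"tx": 0,"ty": 0,"tz": -0.15,"rx": 0,"ry": 0,"rz": 0,"gripper": 0},
    {"tx": -0.03,"ty": 0,"tz": -0.18,"rx": 0,"ry": 0,"rz": 0,"gripper": 0},
  ],
)

```text
clock: 9.35
eef_pos: [0.4639, -0.3525, 0.1997]
eef_rot: [179.8, -0.2, 10.1]
ft_force: [-0.4, 0.5, 0.6]
grip_width: 0.995
```

Call:
carry_out(
  rows=[
    {"tx": -0.04,"ty": 0,"tz": -0.02,"rx": 0,"ry": 0,"rz": 0,"gripper": 0},
    {"tx": -0.07,"ty": 0,"tz": -0.05,"rx": 0,"ry": 0,"rz": 0,"gripper": 0},
    {"tx": -0.08,"ty": 0,"tz": -0.06,"rx": 0,"ry": 0,"rz": 0,"gripper": 0},
    {"tx": -0.08,"ty": 0,"tz": -0.06,"rx": 0,"ry": 0,"rz": 0,"gripper": 0},
    {"tx": -0.08,"ty": 0,"tz": -0.06,"rx": 0,"ry": 0,"rz": 0,"gripper": 0},
  ],
)

```text
clock: 9.85
eef_pos: [0.3831, -0.3661, 0.255]
eef_rot: [-180.0, -0.0, 10.0]
ft_force: [-0.1, 0.4, -0.8]
grip_width: 1.001
```

```bash
python3 look.py w8
```

```text
9.85 [ 0.3831 -0.3661  0.255 ] [-1.7996e+02 -1.0000e-02  1.0000e+01] [-0.1  0.4 -0.8] 1.000890530604826
```

View pics/w8.png

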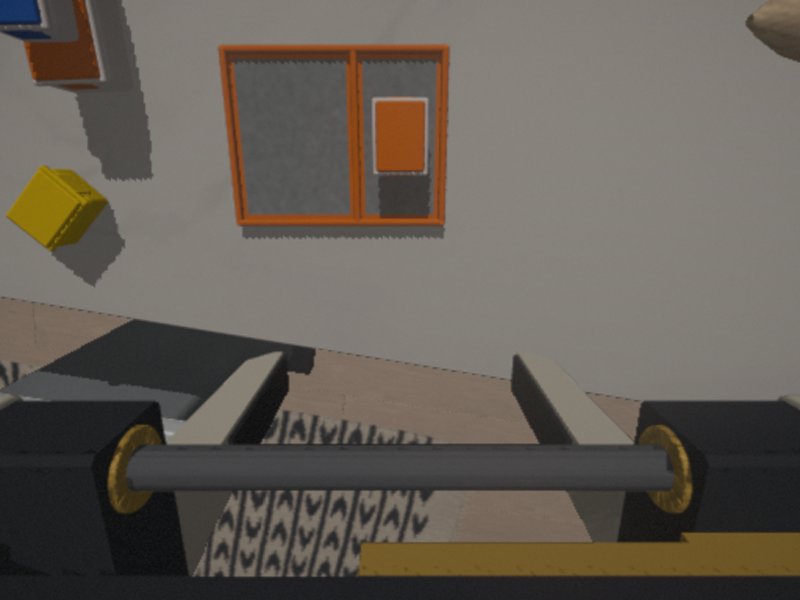

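```bash
cat > chk.py <<'E'
from meas import *
import sys
def chk(n,c,b,boxes,flip=False):
    o,zz,X,Y=ortho(n,.012,*b)
    m=col(o,c)&(zz<.02)
    ys,xs=np.nonzero(m); k,l,st,ce=cv2.connectedComponentsWithStats(m.astype(np.uint8)); i=1+np.argmax(st[1:,4]); q=l==i
    r=rect(np.stack([X[q],Y[q]],-1)); print("tray",r)
    ty=r[4]+90 if not flip else r[4]-90   # tray x axis, y axis toward wide bay
    a=np.radians(r[4]+ (0 if not flip else 0)); 
    ey=np.array([np.cos(a),np.sin(a)])
    if (ey[1]<0)!=flip: ey=-ey
    ex=np.array([ey[1],-ey[0]])
    for nm,z in boxes:
        o,zz,X,Y=ortho(n,z,*b); m=col(o,c)&(abs(zz-z)<.008)
        c0,sz,t,_=mom(m,X,Y); dd=np.array(c0)-np.array(r[:2])
        print(nm,c0,sz,"in tray",(dd@ex).round(1),(dd@ey).round(1),"rel angle",round((t-np.degrees(np.arctan2(ex[1],ex[0]))+90)%180-90,2))
E
python3 - <<'E'
from chk import *
chk("w8","orange",(.36,.6,-.45,-.15),[("snack",.045)])
E
```

```text
tray (481.4, -292.4, 191.6, 148.1, -79.9)
snack [490.7, -347.0] [52.3, 38.0] in tray -0.4 -55.4 rel angle -0.26
```

Call:
carry_out(
  rows=[
    {"tx": 0.027,"ty": -0.035,"tz": 0.01,"rx": 0,"ry": 0,"rz": 0,"gripper": 0},
    {"tx": 0.054,"ty": -0.07,"tz": 0.02,"rx": 0,"ry": 0,"rz": 0,"gripper": 0},
    {"tx": 0.081,"ty": -0.105,"tz": 0.03,"rx": 0,"ry": 0,"rz": 0,"gripper": 0},
    {"tx": 0.108,"ty": -0.14,"tz": 0.04,"rx": 0,"ry": 0,"rz": 0,"gripper": 0},
    {"tx": 0.135,"ty": -0.175,"tz": 0.05,"rx": 0,"ry": 0,"rz": 0,"gripper": 0},
  ],
)

```text
clock: 10.4
eef_pos: [0.4856, -0.1676, 0.2034]
eef_rot: [-179.9, 0.1, 10.1]
ft_force: [0.3, -0.7, -0.2]
grip_width: 1.0
```

Call:
carry_out(
  rows=[
    {"tx": 0.025,"ty": -0.033,"tz": 0.02,"rx": 0,"ry": 0,"rz": 0,"gripper": 0},
    {"tx": 0.05,"ty": -0.065,"tz": 0.04,"rx": 0,"ry": 0,"rz": 0,"gripper": 0},
    {"tx": 0.07,"ty": -0.087,"tz": 0.06,"rx": 0,"ry": 0,"rz": 0,"gripper": 0},
    {"tx": 0.07,"ty": -0.087,"tz": 0.07,"rx": 0,"ry": 0,"rz": 0,"gripper": 0},
    {"tx": 0.07,"ty": -0.087,"tz": 0.07,"rx": 0,"ry": 0,"rz": 0,"gripper": 0},
  ],
)

```text
clock: 10.9
eef_pos: [0.5371, -0.0709, 0.132]
eef_rot: [-179.9, 0.4, 10.2]
ft_force: [-0.2, -1.3, 0.5]
grip_width: 0.999
```

Call:
carry_out(
  rows=[
    {"tx": 0,"ty": 0,"tz": 0,"rx": 0,"ry": 0,"rz": 0,"gripper": 0},
    {"tx": 0,"ty": 0,"tz": 0,"rx": 0,"ry": 0,"rz": 0,"gripper": 0},
  ],
)

```text
clock: 11.1
eef_pos: [0.5392, -0.0736, 0.1367]
eef_rot: [180.0, -0.0, 9.9]
ft_force: [-0.1, -0.4, 0.3]
grip_width: 1.001
```

```bash
python3 look.py w9
python3 - <<'E'
from meas import *
for n,c,z,b in [("w9","blue",.088,(.48,.59,-.13,-.01))]:
    o,zz,X,Y=ortho(n,z,*b); m=col(o,c)&(abs(zz-z)<.008)
    print(n,c,z,mom(m,X,Y))
E
```

```text
11.1 [ 0.5392 -0.0736  0.1367] [ 1.7997e+02 -5.0000e-02  9.9500e+00] [-0.1 -0.4  0.3] 1.001104845040113
w9 blue 0.088 ([537.7, -71.7], [49.7, 36.1], np.float64(15.17), (539.4, -71.8, 52.2, 37.4, 10.8))
```

View pics/w9.png

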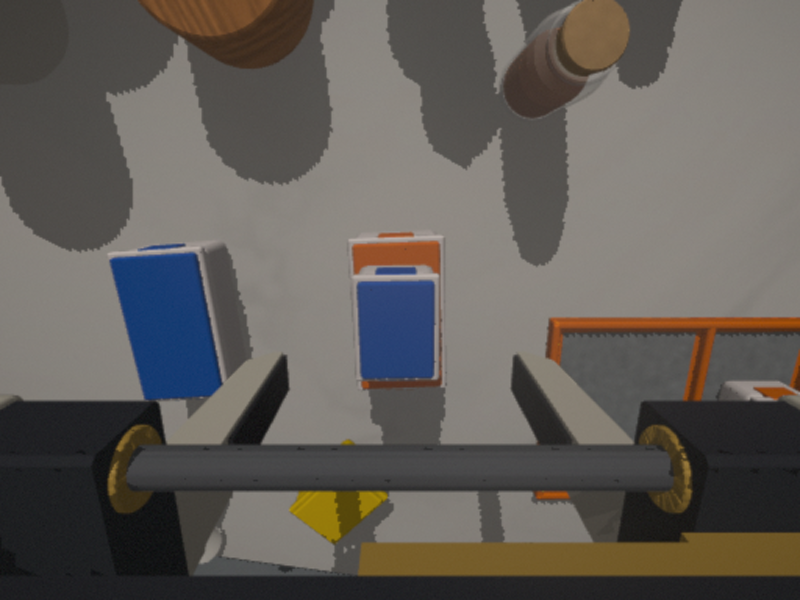

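Call:
carry_out(
  rows=[
    {"tx": 0,"ty": -0.0018,"tz": 0.03,"rx": 0,"ry": 0,"rz": -0.012,"gripper": 0},
    {"tx": 0,"ty": -0.0018,"tz": 0.055,"rx": 0,"ry": 0,"rz": -0.012,"gripper": 0},
    {"tx": 0,"ty": -0.0018,"tz": 0.07,"rx": 0,"ry": 0,"rz": -0.012,"gripper": 0},
    {"tx": 0,"ty": -0.0018,"tz": 0.076,"rx": 0,"ry": 0,"rz": -0.012,"gripper": 0},
    {"tx": 0,"ty": -0.0018,"tz": 0.076,"rx": 0,"ry": 0,"rz": -0.012,"gripper": 0},
  ],
)

```text
clock: 11.65
eef_pos: [0.5384, -0.0712, 0.0598]
eef_rot: [-180.0, 0.0, 10.7]
ft_force: [0.7, -0.4, 0.7]
grip_width: 1.001
```

Call:
carry_out(
  rows=[
    {"tx": 0,"ty": 0,"tz": 0,"rx": 0,"ry": 0,"rz": 0,"gripper": 255},
    {"tx": 0,"ty": 0,"tz": 0,"rx": 0,"ry": 0,"rz": 0,"gripper": 255},
    {"tx": 0,"ty": 0,"tz": 0,"rx": 0,"ry": 0,"rz": 0,"gripper": 255},
    {"tx": 0,"ty": 0,"tz": 0,"rx": 0,"ry": 0,"rz": 0,"gripper": 255},
    {"tx": 0,"ty": 0,"tz": 0,"rx": 0,"ry": 0,"rz": 0,"gripper": 255},
  ],
  grip_force=20,
)

```text
clock: 12.15
eef_pos: [0.5389, -0.0709, 0.0603]
eef_rot: [180.0, -0.0, 10.7]
ft_force: [0.5, -0.2, -1.0]
grip_width: 0.621
```

Call:
carry_out(
  rows=[
    {"tx": 0,"ty": 0,"tz": 0,"rx": 0,"ry": 0,"rz": 0,"gripper": 255},
    {"tx": 0,"ty": 0,"tz": 0,"rx": 0,"ry": 0,"rz": 0,"gripper": 255},
    {"tx": 0,"ty": 0,"tz": 0,"rx": 0,"ry": 0,"rz": 0,"gripper": 255},
    {"tx": 0,"ty": 0,"tz": 0,"rx": 0,"ry": 0,"rz": 0,"gripper": 255},
    {"tx": 0,"ty": 0,"tz": 0,"rx": 0,"ry": 0,"rz": 0,"gripper": 255},
  ],
)

```text
clock: 12.65
eef_pos: [0.5387, -0.0709, 0.06]
eef_rot: [180.0, -0.0, 10.7]
ft_force: [-1.5, -0.1, 1.4]
grip_width: 0.491
```

Call:
carry_out(
  rows=[
    {"tx": 0,"ty": 0,"tz": -0.03,"rx": 0,"ry": 0,"rz": 0,"gripper": 255},
    {"tx": 0,"ty": 0,"tz": -0.07,"rx": 0,"ry": 0,"rz": 0,"gripper": 255},
    {"tx": 0,"ty": 0,"tz": -0.1,"rx": 0,"ry": 0,"rz": 0,"gripper": 255},
    {"tx": 0.001,"ty": -0.03,"tz": -0.1,"rx": 0,"ry": 0,"rz": 0,"gripper": 255},
    {"tx": 0.002,"ty": -0.075,"tz": -0.1,"rx": 0,"ry": 0,"rz": 0,"gripper": 255},
  ],
)

```text
clock: 13.15
eef_pos: [0.5278, 0.0022, 0.1614]
eef_rot: [179.9, -0.2, 10.5]
ft_force: [0.7, 0.8, -1.8]
grip_width: 0.494
```

Call:
carry_out(
  rows=[
    {"tx": 0.001,"ty": -0.048,"tz": 0,"rx": 0,"ry": 0,"rz": 0,"gripper": 255},
    {"tx": 0.002,"ty": -0.096,"tz": 0,"rx": 0,"ry": 0,"rz": 0,"gripper": 255},
    {"tx": 0.003,"ty": -0.144,"tz": 0,"rx": 0,"ry": 0,"rz": 0,"gripper": 255},
    {"tx": 0.004,"ty": -0.192,"tz": 0,"rx": 0,"ry": 0,"rz": 0,"gripper": 255},
    {"tx": 0.006,"ty": -0.24,"tz": 0,"rx": 0,"ry": 0,"rz": 0,"gripper": 255},
  ],
)

```text
clock: 13.65
eef_pos: [0.4871, 0.2419, 0.1597]
eef_rot: [-180.0, 0.0, 10.7]
ft_force: [0.8, -0.3, -1.8]
grip_width: 0.494
```

Call:
carry_out(
  rows=[
    {"tx": 0.001,"ty": -0.046,"tz": 0,"rx": 0,"ry": 0,"rz": 0.02,"gripper": 255},
    {"tx": 0.002,"ty": -0.09,"tz": 0,"rx": 0,"ry": 0,"rz": 0.04,"gripper": 255},
    {"tx": 0.003,"ty": -0.125,"tz": 0,"rx": 0,"ry": 0,"rz": 0.058,"gripper": 255},
    {"tx": 0.003,"ty": -0.141,"tz": 0,"rx": 0,"ry": 0,"rz": 0.058,"gripper": 255},
    {"tx": 0.003,"ty": -0.141,"tz": 0,"rx": 0,"ry": 0,"rz": 0.058,"gripper": 255},
  ],
)

```text
clock: 14.15
eef_pos: [0.4638, 0.3808, 0.1593]
eef_rot: [180.0, 0.1, 7.6]
ft_force: [-0.3, -0.3, -1.5]
grip_width: 0.492
```

Call:
carry_out(
  rows=[
    {"tx": 0,"ty": 0,"tz": 0,"rx": 0,"ry": 0,"rz": 0,"gripper": 255},
    {"tx": 0,"ty": 0,"tz": 0,"rx": 0,"ry": 0,"rz": 0,"gripper": 255},
  ],
)

```text
clock: 14.35
eef_pos: [0.4652, 0.3778, 0.1597]
eef_rot: [180.0, 0.0, 7.3]
ft_force: [0.4, -0.4, -1.8]
grip_width: 0.493
```

```bash
python3 look.py w10
python3 - <<'E'
from meas import *
o,zz,X,Y=ortho("w10",.012,.36,.6,.18,.46)
m=col(o,"blue")&(zz<.02)
a=np.radians(-82.6);ey=np.array([np.cos(a),np.sin(a)]);ex=np.array([ey[1],-ey[0]])
P=np.stack([X,Y],-1)*1000-np.array([472.1,325.1]); px=P@ex; py=P@ey
s=m&(px<-20)&(px>-60)
h,_=np.histogram(py[s],bins=np.arange(-110,111,1)); 
idx=np.nonzero(h>30)[0]; print("y bins",(idx-110).tolist())
s=m&(abs(py)>10)&(py<85)&(py>-85); h,_=np.histogram(px[s],bins=np.arange(-90,91,1)); print("x",[(i-90,int(v)) for i,v in enumerate(h) if v>150])
E
```

```text
14.35 [0.4652 0.3778 0.1597] [1.7996e+02 2.0000e-02 7.3200e+00] [ 0.4 -0.4 -1.8] 0.4932330121397255
y bins [-95, -94, -89, -23, -22, -21, -20, -19, -18, -17, -16, -15, -14, -13, -12, 85, 86, 87, 91, 92, 93, 94]
x [(-74, 486), (-73, 594), (-72, 389), (63, 218), (64, 240), (65, 237), (66, 236), (67, 232), (68, 229), (69, 227), (70, 220), (71, 221), (72, 179)]
```

View pics/w10.png

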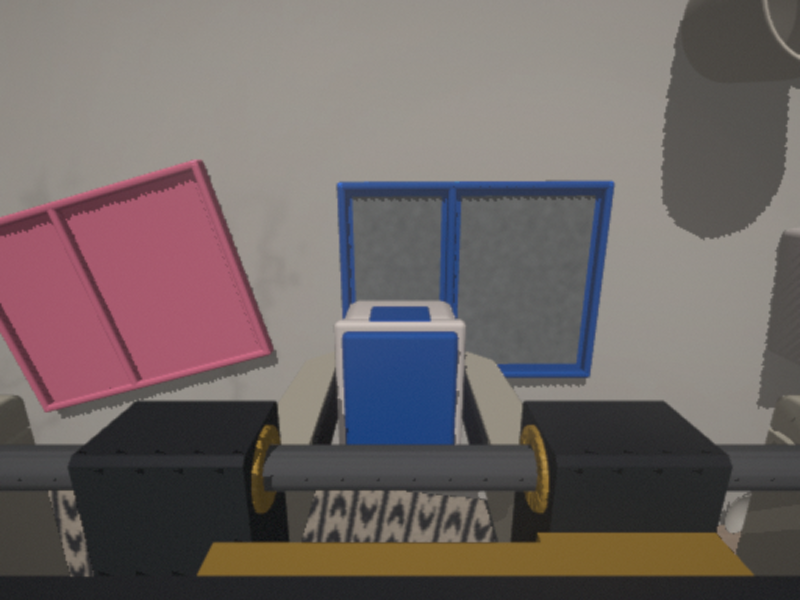

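Call:
carry_out(
  rows=[
    {"tx": 0,"ty": -0.0017,"tz": 0.035,"rx": 0,"ry": 0,"rz": 0,"gripper": 255},
    {"tx": 0,"ty": -0.0017,"tz": 0.075,"rx": 0,"ry": 0,"rz": 0,"gripper": 255},
    {"tx": 0,"ty": -0.0017,"tz": 0.105,"rx": 0,"ry": 0,"rz": 0,"gripper": 255},
    {"tx": 0,"ty": -0.0017,"tz": 0.12,"rx": 0,"ry": 0,"rz": 0,"gripper": 255},
    {"tx": 0,"ty": -0.0017,"tz": 0.13,"rx": 0,"ry": 0,"rz": 0,"gripper": 255},
  ],
)

```text
clock: 14.9
eef_pos: [0.4644, 0.3797, 0.0288]
eef_rot: [180.0, 0.1, 7.3]
ft_force: [0.3, 0.9, -0.8]
grip_width: 0.494
```

Call:
carry_out(
  rows=[
    {"tx": 0,"ty": 0,"tz": 0.004,"rx": 0,"ry": 0,"rz": 0,"gripper": 255},
    {"tx": 0,"ty": 0,"tz": 0.008,"rx": 0,"ry": 0,"rz": 0,"gripper": 255},
    {"tx": 0,"ty": 0,"tz": 0.01,"rx": 0,"ry": 0,"rz": 0,"gripper": 255},
    {"tx": 0,"ty": 0,"tz": 0.011,"rx": 0,"ry": 0,"rz": 0,"gripper": 255},
    {"tx": 0,"ty": 0,"tz": 0.011,"rx": 0,"ry": 0,"rz": 0,"gripper": 255},
  ],
)

```text
clock: 15.4
eef_pos: [0.4649, 0.3812, 0.0196]
eef_rot: [-180.0, -0.1, 7.4]
ft_force: [0.1, -0.1, -1.5]
grip_width: 0.493
```

Call:
carry_out(
  rows=[
    {"tx": 0,"ty": 0,"tz": 0.001,"rx": 0,"ry": 0,"rz": 0,"gripper": 255},
    {"tx": 0,"ty": 0,"tz": 0.001,"rx": 0,"ry": 0,"rz": 0,"gripper": 255},
  ],
)

```text
clock: 15.6
eef_pos: [0.4646, 0.381, 0.0181]
eef_rot: [-180.0, -0.0, 7.4]
ft_force: [0.5, -0.9, -1.8]
grip_width: 0.491
```

Call:
carry_out(
  rows=[
    {"tx": 0,"ty": 0.0014,"tz": 0.0,"rx": 0,"ry": 0,"rz": 0,"gripper": 255},
    {"tx": 0,"ty": 0.0014,"tz": 0.0008,"rx": 0,"ry": 0,"rz": 0,"gripper": 255},
    {"tx": 0,"ty": 0.0014,"tz": 0.0014,"rx": 0,"ry": 0,"rz": 0,"gripper": 255},
    {"tx": 0,"ty": 0.0014,"tz": 0.0014,"rx": 0,"ry": 0,"rz": 0,"gripper": 255},
  ],
)

```text
clock: 16.0
eef_pos: [0.4649, 0.3795, 0.017]
eef_rot: [180.0, -0.0, 7.4]
ft_force: [-1.8, -1.9, 5.6]
grip_width: 0.493
```

Call:
carry_out(
  rows=[
    {"tx": 0,"ty": 0,"tz": 0,"rx": 0,"ry": 0,"rz": 0,"gripper": 60},
    {"tx": 0,"ty": 0,"tz": 0,"rx": 0,"ry": 0,"rz": 0,"gripper": 60},
    {"tx": 0,"ty": 0,"tz": 0,"rx": 0,"ry": 0,"rz": 0,"gripper": 60},
    {"tx": 0,"ty": 0,"tz": 0,"rx": 0,"ry": 0,"rz": 0,"gripper": 60},
    {"tx": 0,"ty": 0,"tz": 0,"rx": 0,"ry": 0,"rz": 0,"gripper": 60},
  ],
)

```text
clock: 16.5
eef_pos: [0.4647, 0.3795, 0.0165]
eef_rot: [180.0, 0.0, 7.4]
ft_force: [-0.6, 0.1, 0.1]
grip_width: 0.76
```

Call:
carry_out(
  rows=[
    {"tx": 0,"ty": 0,"tz": -0.02,"rx": 0,"ry": 0,"rz": 0,"gripper": 60},
    {"tx": 0,"ty": 0,"tz": -0.06,"rx": 0,"ry": 0,"rz": 0,"gripper": 0},
    {"tx": 0,"ty": 0,"tz": -0.11,"rx": 0,"ry": 0,"rz": 0,"gripper": 0},
    {"tx": 0,"ty": 0,"tz": -0.15,"rx": 0,"ry": 0,"rz": 0,"gripper": 0},
    {"tx": -0.03,"ty": 0,"tz": -0.18,"rx": 0,"ry": 0,"rz": 0,"gripper": 0},
  ],
)

```text
clock: 17.0
eef_pos: [0.4376, 0.3761, 0.2002]
eef_rot: [-179.9, -0.3, 7.3]
ft_force: [0.0, 0.6, -0.3]
grip_width: 0.997
```

Call:
carry_out(
  rows=[
    {"tx": -0.03,"ty": 0.03,"tz": -0.02,"rx": 0,"ry": 0,"rz": 0,"gripper": 0},
    {"tx": -0.05,"ty": 0.06,"tz": -0.05,"rx": 0,"ry": 0,"rz": 0,"gripper": 0},
    {"tx": -0.05,"ty": 0.06,"tz": -0.06,"rx": 0,"ry": 0,"rz": 0,"gripper": 0},
    {"tx": -0.05,"ty": 0.06,"tz": -0.06,"rx": 0,"ry": 0,"rz": 0,"gripper": 0},
    {"tx": -0.05,"ty": 0.06,"tz": -0.06,"rx": 0,"ry": 0,"rz": 0,"gripper": 0},
  ],
)

```text
clock: 17.5
eef_pos: [0.3933, 0.3101, 0.2559]
eef_rot: [-180.0, 0.0, 7.4]
ft_force: [-0.3, 0.2, -0.5]
grip_width: 1.0
```

```bash
python3 look.py w11;  python3 - <<'E'
from chk import *
chk("w11","blue",(.36,.6,.17,.46),[("snack",.045)],flip=True)
E
```

```text
17.5 [0.3933 0.3101 0.2559] [-1.7999e+02  1.0000e-02  7.3700e+00] [-0.3  0.2 -0.5] 0.9999862456481684
tray (471.9, 324.9, 189.7, 146.5, -82.6)
snack [464.6, 378.8] [50.9, 36.6] in tray 0.3 -54.4 rel angle 0.07
```

View pics/w11.png

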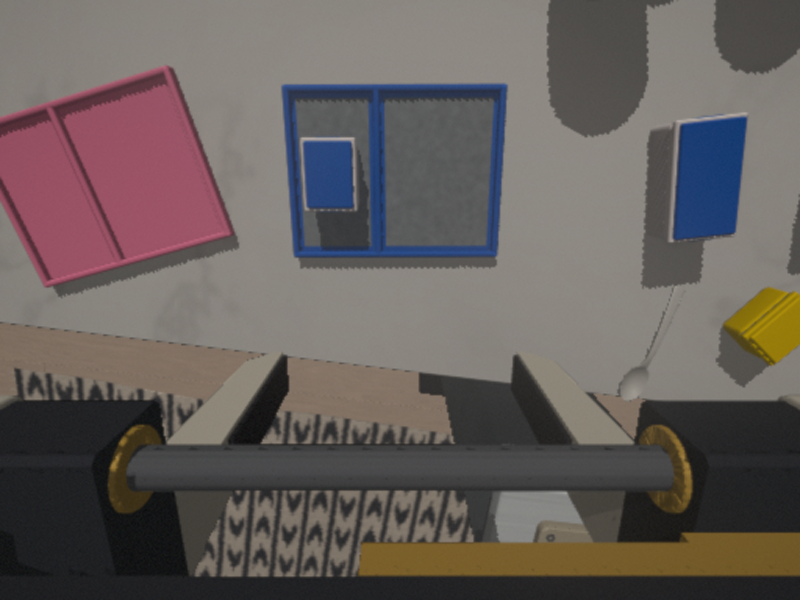

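Run:
```python
from meas import *
for n,c,z,b in [("w11","blue",.048,(.43,.58,.0,.15)),("w9","blue",.048,(.43,.58,.0,.15))]:
    o,zz,X,Y=ortho(n,z,*b); m=col(o,c)&(abs(zz-z)<.008)
    print(n,c,z,mom(m,X,Y))
```

```text
w11 blue 0.048 ([500.8, 67.1], [91.2, 50.1], np.float64(13.89), (500.6, 67.1, 91.6, 50.6, 13.7))
w9 blue 0.048 ([502.2, 65.2], [91.8, 50.4], np.float64(12.94), (501.8, 64.9, 92.8, 51.0, 13.7))
```

Call:
carry_out(
  rows=[
    {"tx": 0.013,"ty": 0.045,"tz": 0.005,"rx": 0,"ry": 0,"rz": -0.03,"gripper": 0},
    {"tx": 0.026,"ty": 0.09,"tz": 0.01,"rx": 0,"ry": 0,"rz": -0.06,"gripper": 0},
    {"tx": 0.04,"ty": 0.136,"tz": 0.015,"rx": 0,"ry": 0,"rz": -0.09,"gripper": 0},
    {"tx": 0.053,"ty": 0.18,"tz": 0.02,"rx": 0,"ry": 0,"rz": -0.11,"gripper": 0},
    {"tx": 0.066,"ty": 0.225,"tz": 0.03,"rx": 0,"ry": 0,"rz": -0.11,"gripper": 0},
  ],
)

```text
clock: 18.05
eef_pos: [0.488, 0.0938, 0.2249]
eef_rot: [-180.0, 0.1, 13.8]
ft_force: [1.0, 0.5, -0.0]
grip_width: 0.998
```

Call:
carry_out(
  rows=[
    {"tx": 0.01,"ty": 0.024,"tz": 0.03,"rx": 0,"ry": 0,"rz": 0,"gripper": 0},
    {"tx": 0.0125,"ty": 0.0298,"tz": 0.06,"rx": 0,"ry": 0,"rz": 0,"gripper": 0},
    {"tx": 0.0125,"ty": 0.0298,"tz": 0.085,"rx": 0,"ry": 0,"rz": 0,"gripper": 0},
    {"tx": 0.0125,"ty": 0.0298,"tz": 0.095,"rx": 0,"ry": 0,"rz": 0,"gripper": 0},
    {"tx": 0.0125,"ty": 0.0298,"tz": 0.095,"rx": 0,"ry": 0,"rz": 0,"gripper": 0},
  ],
)

```text
clock: 18.55
eef_pos: [0.5048, 0.0693, 0.1285]
eef_rot: [-179.9, 0.3, 13.7]
ft_force: [0.3, -1.1, -0.1]
grip_width: 0.999
```

Call:
carry_out(
  rows=[
    {"tx": 0,"ty": 0,"tz": 0,"rx": 0,"ry": 0,"rz": 0,"gripper": 0},
    {"tx": 0,"ty": 0,"tz": 0,"rx": 0,"ry": 0,"rz": 0,"gripper": 0},
  ],
)

```text
clock: 18.75
eef_pos: [0.5077, 0.0695, 0.1331]
eef_rot: [180.0, -0.1, 13.7]
ft_force: [0.6, -0.3, 0.1]
grip_width: 1.001
```

```bash
python3 look.py w12
python3 - <<'E'
from meas import *
for n,c,z,b in [("w12","blue",.048,(.43,.58,.0,.15)),("w12","orange",.048,(.46,.60,-.15,0.)) ]:
    o,zz,X,Y=ortho(n,z,*b); m=col(o,c)&(abs(zz-z)<.008)
    print(n,c,z,mom(m,X,Y))
E
```

```text
18.75 [0.5077 0.0695 0.1331] [ 1.7997e+02 -1.4000e-01  1.3720e+01] [ 0.6 -0.3  0.1] 1.0013342423475615
w12 blue 0.048 ([501.7, 66.0], [91.4, 48.9], np.float64(13.6), (501.7, 65.9, 91.7, 49.3, 13.6))
w12 orange 0.048 ([533.4, -73.0], [92.8, 51.1], np.float64(12.2), (533.4, -72.9, 93.3, 51.4, 12.1))
```

View pics/w12.png

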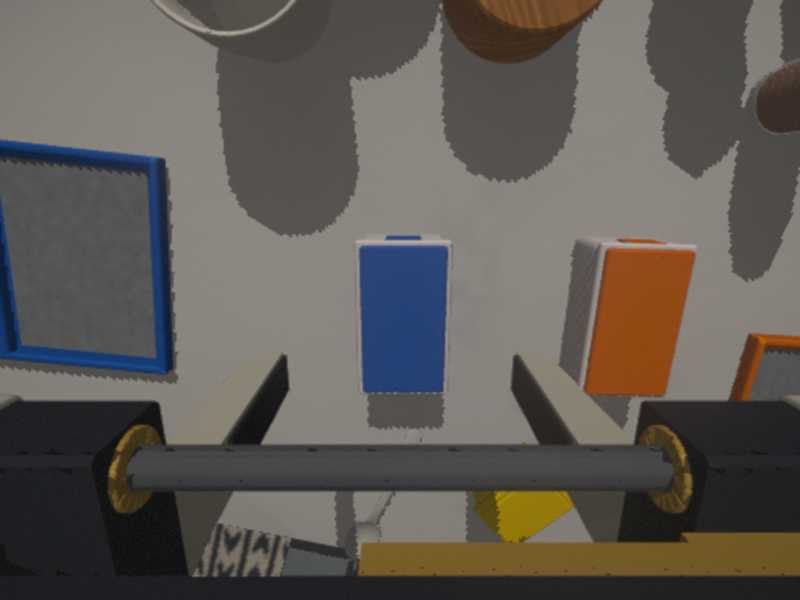

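Call:
carry_out(
  rows=[
    {"tx": -0.0067,"ty": 0.002,"tz": 0.03,"rx": 0,"ry": 0,"rz": 0,"gripper": 0},
    {"tx": -0.0067,"ty": 0.002,"tz": 0.065,"rx": 0,"ry": 0,"rz": 0,"gripper": 0},
    {"tx": -0.0067,"ty": 0.002,"tz": 0.095,"rx": 0,"ry": 0,"rz": 0,"gripper": 0},
    {"tx": -0.0067,"ty": 0.002,"tz": 0.11,"rx": 0,"ry": 0,"rz": 0,"gripper": 0},
    {"tx": -0.0067,"ty": 0.002,"tz": 0.119,"rx": 0,"ry": 0,"rz": 0,"gripper": 0},
  ],
)

```text
clock: 19.3
eef_pos: [0.5003, 0.0657, 0.0119]
eef_rot: [-180.0, 0.0, 13.7]
ft_force: [-0.1, 0.0, -0.3]
grip_width: 0.999
```

Call:
carry_out(
  rows=[
    {"tx": 0,"ty": 0,"tz": 0,"rx": 0,"ry": 0,"rz": 0,"gripper": 0},
    {"tx": 0,"ty": 0,"tz": 0,"rx": 0,"ry": 0,"rz": 0,"gripper": 0},
    {"tx": 0,"ty": 0,"tz": 0,"rx": 0,"ry": 0,"rz": 0,"gripper": 255},
    {"tx": 0,"ty": 0,"tz": 0,"rx": 0,"ry": 0,"rz": 0,"gripper": 255},
    {"tx": 0,"ty": 0,"tz": 0,"rx": 0,"ry": 0,"rz": 0,"gripper": 255},
  ],
  grip_force=30,
)

```text
clock: 19.8
eef_pos: [0.5013, 0.0656, 0.0133]
eef_rot: [180.0, -0.1, 13.7]
ft_force: [-0.4, -0.8, -0.7]
grip_width: 0.787
```

Call:
carry_out(
  rows=[
    {"tx": 0,"ty": 0,"tz": 0,"rx": 0,"ry": 0,"rz": 0,"gripper": 255},
    {"tx": 0,"ty": 0,"tz": 0,"rx": 0,"ry": 0,"rz": 0,"gripper": 255},
    {"tx": 0,"ty": 0,"tz": 0,"rx": 0,"ry": 0,"rz": 0,"gripper": 255},
    {"tx": 0,"ty": 0,"tz": 0,"rx": 0,"ry": 0,"rz": 0,"gripper": 255},
    {"tx": 0,"ty": 0,"tz": 0,"rx": 0,"ry": 0,"rz": 0,"gripper": 255},
  ],
)

```text
clock: 20.3
eef_pos: [0.5007, 0.0656, 0.0127]
eef_rot: [-180.0, -0.0, 13.7]
ft_force: [-0.5, -0.7, 3.1]
grip_width: 0.62
```

Call:
carry_out(
  rows=[
    {"tx": 0,"ty": 0,"tz": -0.02,"rx": 0,"ry": 0,"rz": 0,"gripper": 255},
    {"tx": 0,"ty": 0,"tz": -0.055,"rx": 0,"ry": 0,"rz": 0,"gripper": 255},
    {"tx": 0,"ty": 0,"tz": -0.09,"rx": 0,"ry": 0,"rz": 0,"gripper": 255},
    {"tx": 0.003,"ty": -0.025,"tz": -0.1,"rx": 0,"ry": 0,"rz": 0,"gripper": 255},
    {"tx": 0.009,"ty": -0.07,"tz": -0.1,"rx": 0,"ry": 0,"rz": 0,"gripper": 255},
  ],
)

```text
clock: 20.8
eef_pos: [0.4947, 0.1347, 0.1149]
eef_rot: [179.9, -0.2, 13.5]
ft_force: [1.1, 0.7, -3.4]
grip_width: 0.625
```

Call:
carry_out(
  rows=[
    {"tx": 0.006,"ty": -0.047,"tz": 0,"rx": 0,"ry": 0,"rz": 0.03,"gripper": 255},
    {"tx": 0.012,"ty": -0.092,"tz": 0,"rx": 0,"ry": 0,"rz": 0.06,"gripper": 255},
    {"tx": 0.017,"ty": -0.13,"tz": 0,"rx": 0,"ry": 0,"rz": 0.09,"gripper": 255},
    {"tx": 0.0195,"ty": -0.15,"tz": 0,"rx": 0,"ry": 0,"rz": 0.11,"gripper": 255},
    {"tx": 0.0195,"ty": -0.15,"tz": 0,"rx": 0,"ry": 0,"rz": 0.11,"gripper": 255},
  ],
)

```text
clock: 21.3
eef_pos: [0.4749, 0.2885, 0.1116]
eef_rot: [-180.0, 0.1, 7.5]
ft_force: [-0.1, -0.1, -3.9]
grip_width: 0.621
```

Call:
carry_out(
  rows=[
    {"tx": 0,"ty": 0,"tz": 0,"rx": 0,"ry": 0,"rz": 0,"gripper": 255},
    {"tx": 0,"ty": 0,"tz": 0,"rx": 0,"ry": 0,"rz": 0,"gripper": 255},
    {"tx": 0,"ty": 0,"tz": 0,"rx": 0,"ry": 0,"rz": 0,"gripper": 255},
  ],
)

```text
clock: 21.6
eef_pos: [0.4764, 0.2849, 0.1123]
eef_rot: [180.0, 0.0, 7.3]
ft_force: [-0.5, -0.1, -3.1]
grip_width: 0.625
```

```bash
python3 look.py w13
```

```text
21.6 [0.4764 0.2849 0.1123] [1.7998e+02 2.0000e-02 7.3100e+00] [-0.5 -0.1 -3.1] 0.6245778676889389
```

View pics/w13.png

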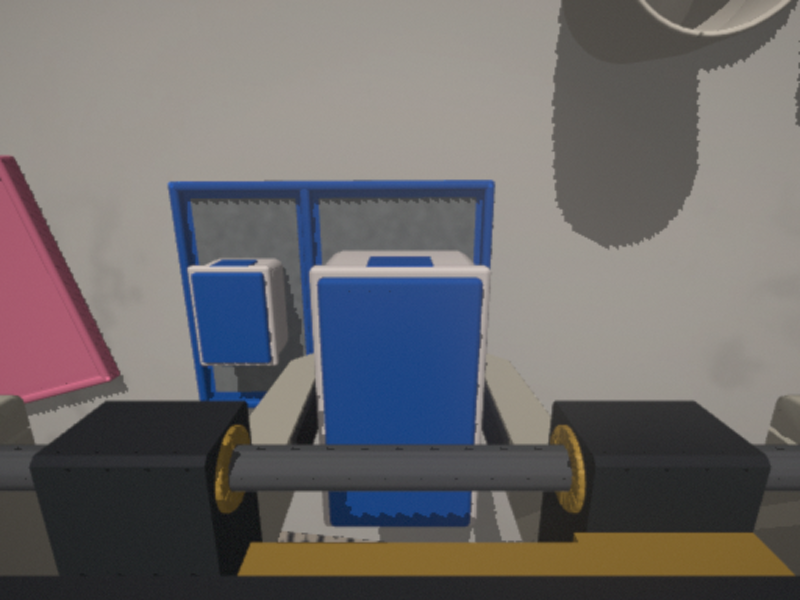

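Call:
carry_out(
  rows=[
    {"tx": 0,"ty": -0.001,"tz": 0.025,"rx": 0,"ry": 0,"rz": 0,"gripper": 255},
    {"tx": 0,"ty": -0.001,"tz": 0.05,"rx": 0,"ry": 0,"rz": 0,"gripper": 255},
    {"tx": 0,"ty": -0.001,"tz": 0.07,"rx": 0,"ry": 0,"rz": 0,"gripper": 255},
    {"tx": 0,"ty": -0.001,"tz": 0.082,"rx": 0,"ry": 0,"rz": 0,"gripper": 255},
    {"tx": 0,"ty": -0.001,"tz": 0.087,"rx": 0,"ry": 0,"rz": 0,"gripper": 255},
  ],
)

```text
clock: 22.15
eef_pos: [0.4755, 0.2861, 0.0242]
eef_rot: [180.0, 0.1, 7.3]
ft_force: [-0.3, -0.2, -4.0]
grip_width: 0.622
```

Call:
carry_out(
  rows=[
    {"tx": 0,"ty": 0,"tz": 0.002,"rx": 0,"ry": 0,"rz": 0,"gripper": 255},
    {"tx": 0,"ty": 0,"tz": 0.004,"rx": 0,"ry": 0,"rz": 0,"gripper": 255},
    {"tx": 0,"ty": 0,"tz": 0.005,"rx": 0,"ry": 0,"rz": 0,"gripper": 255},
    {"tx": 0,"ty": 0,"tz": 0.005,"rx": 0,"ry": 0,"rz": 0,"gripper": 255},
    {"tx": 0,"ty": 0,"tz": 0.005,"rx": 0,"ry": 0,"rz": 0,"gripper": 255},
  ],
)

```text
clock: 22.65
eef_pos: [0.4765, 0.2873, 0.0211]
eef_rot: [-180.0, -0.0, 7.4]
ft_force: [0.5, -0.1, -3.3]
grip_width: 0.622
```

Correct y by 1 mm and step down to contact.

Call:
carry_out(
  rows=[
    {"tx": 0,"ty": 0.001,"tz": 0.001,"rx": 0,"ry": 0,"rz": 0,"gripper": 255},
    {"tx": 0,"ty": 0.001,"tz": 0.002,"rx": 0,"ry": 0,"rz": 0,"gripper": 255},
    {"tx": 0,"ty": 0.001,"tz": 0.0025,"rx": 0,"ry": 0,"rz": 0,"gripper": 255},
    {"tx": 0,"ty": 0.001,"tz": 0.0025,"rx": 0,"ry": 0,"rz": 0,"gripper": 255},
  ],
)

```text
clock: 23.05
eef_pos: [0.4761, 0.286, 0.0179]
eef_rot: [180.0, 0.0, 7.4]
ft_force: [0.1, -0.1, -3.5]
grip_width: 0.621
```

Call:
carry_out(
  rows=[
    {"tx": 0,"ty": 0,"tz": 0.0005,"rx": 0,"ry": 0,"rz": 0,"gripper": 255},
    {"tx": 0,"ty": 0,"tz": 0.0005,"rx": 0,"ry": 0,"rz": 0,"gripper": 255},
  ],
)

```text
clock: 23.25
eef_pos: [0.4763, 0.2861, 0.0177]
eef_rot: [180.0, 0.0, 7.4]
ft_force: [-1.7, -0.7, -0.5]
grip_width: 0.626
```

Call:
carry_out(
  rows=[
    {"tx": 0,"ty": 0,"tz": 0.0004,"rx": 0,"ry": 0,"rz": 0,"gripper": 50},
    {"tx": 0,"ty": 0,"tz": 0.0004,"rx": 0,"ry": 0,"rz": 0,"gripper": 50},
    {"tx": 0,"ty": 0,"tz": 0.0004,"rx": 0,"ry": 0,"rz": 0,"gripper": 50},
    {"tx": 0,"ty": 0,"tz": 0.0004,"rx": 0,"ry": 0,"rz": 0,"gripper": 50},
    {"tx": 0,"ty": 0,"tz": 0.0004,"rx": 0,"ry": 0,"rz": 0,"gripper": 50},
  ],
)

```text
clock: 23.75
eef_pos: [0.4764, 0.2861, 0.0173]
eef_rot: [-180.0, -0.0, 7.4]
ft_force: [1.0, -0.4, -0.6]
grip_width: 0.805
```

Call:
carry_out(
  rows=[
    {"tx": 0,"ty": 0,"tz": -0.02,"rx": 0,"ry": 0,"rz": 0,"gripper": 50},
    {"tx": 0,"ty": 0,"tz": -0.06,"rx": 0,"ry": 0,"rz": 0,"gripper": 50},
    {"tx": 0,"ty": 0,"tz": -0.11,"rx": 0,"ry": 0,"rz": 0,"gripper": 0},
    {"tx": 0,"ty": 0,"tz": -0.15,"rx": 0,"ry": 0,"rz": 0,"gripper": 0},
    {"tx": -0.03,"ty": 0,"tz": -0.18,"rx": 0,"ry": 0,"rz": 0,"gripper": 0},
  ],
)

```text
clock: 24.25
eef_pos: [0.449, 0.2826, 0.2008]
eef_rot: [-179.9, -0.3, 7.3]
ft_force: [-0.5, -0.2, -0.4]
grip_width: 0.986
```

Call:
carry_out(
  rows=[
    {"tx": -0.03,"ty": -0.02,"tz": -0.02,"rx": 0,"ry": 0,"rz": 0,"gripper": 0},
    {"tx": -0.055,"ty": -0.03,"tz": -0.05,"rx": 0,"ry": 0,"rz": 0,"gripper": 0},
    {"tx": -0.055,"ty": -0.03,"tz": -0.06,"rx": 0,"ry": 0,"rz": 0,"gripper": 0},
    {"tx": -0.055,"ty": -0.03,"tz": -0.06,"rx": 0,"ry": 0,"rz": 0,"gripper": 0},
    {"tx": -0.055,"ty": -0.03,"tz": -0.06,"rx": 0,"ry": 0,"rz": 0,"gripper": 0},
  ],
)

```text
clock: 24.75
eef_pos: [0.3885, 0.3045, 0.2562]
eef_rot: [180.0, 0.0, 7.4]
ft_force: [1.0, 0.1, -0.3]
grip_width: 1.001
```

```bash
python3 look.py w14;  python3 - <<'E'
from chk import *
chk("w14","blue",(.36,.6,.17,.46),[("snack",.045),("meal",.053)],flip=True)
E
```

```text
24.75 [0.3885 0.3045 0.2562] [1.7997e+02 3.0000e-02 7.3600e+00] [ 1.   0.1 -0.3] 1.000654266079373
tray (472.0, 324.8, 189.8, 146.3, -82.5)
snack [464.6, 378.7] [50.8, 36.7] in tray 0.3 -54.4 rel angle -0.31
meal [476.5, 286.1] [90.7, 48.6] in tray 0.6 39.0 rel angle -0.07
```

View pics/w14.png

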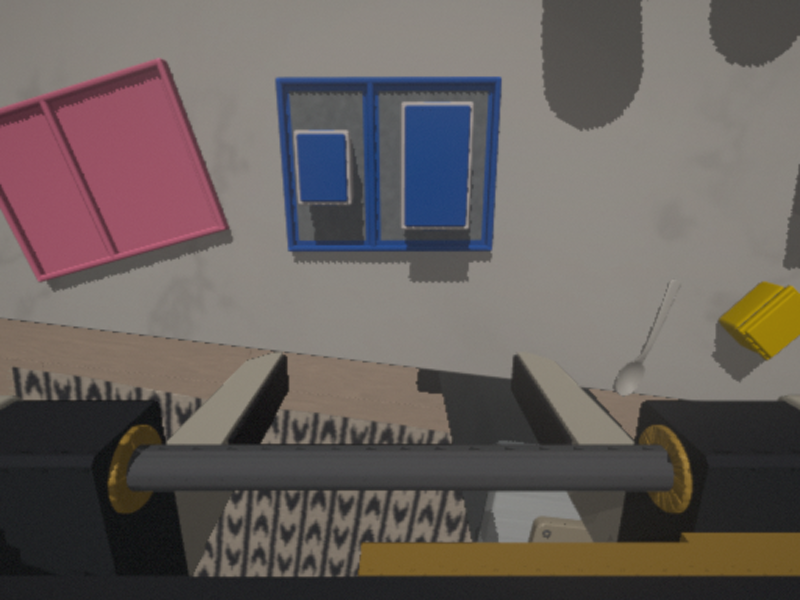

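Call:
carry_out(
  rows=[
    {"tx": 0.011,"ty": 0.045,"tz": 0.005,"rx": 0,"ry": 0,"rz": 0,"gripper": 0},
    {"tx": 0.022,"ty": 0.091,"tz": 0.01,"rx": 0,"ry": 0,"rz": 0,"gripper": 0},
    {"tx": 0.033,"ty": 0.137,"tz": 0.015,"rx": 0,"ry": 0,"rz": 0,"gripper": 0},
    {"tx": 0.044,"ty": 0.183,"tz": 0.02,"rx": 0,"ry": 0,"rz": 0,"gripper": 0},
    {"tx": 0.055,"ty": 0.229,"tz": 0.025,"rx": 0,"ry": 0,"rz": 0,"gripper": 0},
  ],
)

```text
clock: 25.3
eef_pos: [0.472, 0.0823, 0.2299]
eef_rot: [-180.0, 0.2, 7.3]
ft_force: [1.6, 0.5, -0.2]
grip_width: 1.002
```

Call:
carry_out(
  rows=[
    {"tx": 0.011,"ty": 0.045,"tz": 0.01,"rx": 0,"ry": 0,"rz": -0.03,"gripper": 0},
    {"tx": 0.022,"ty": 0.09,"tz": 0.03,"rx": 0,"ry": 0,"rz": -0.06,"gripper": 0},
    {"tx": 0.033,"ty": 0.13,"tz": 0.05,"rx": 0,"ry": 0,"rz": -0.082,"gripper": 0},
    {"tx": 0.0396,"ty": 0.155,"tz": 0.075,"rx": 0,"ry": 0,"rz": -0.082,"gripper": 0},
    {"tx": 0.0396,"ty": 0.164,"tz": 0.1,"rx": 0,"ry": 0,"rz": -0.082,"gripper": 0},
  ],
)

```text
clock: 25.8
eef_pos: [0.5322, -0.0762, 0.1291]
eef_rot: [-180.0, 0.1, 11.9]
ft_force: [0.1, 0.3, -0.7]
grip_width: 0.998
```

Call:
carry_out(
  rows=[
    {"tx": 0,"ty": 0,"tz": 0,"rx": 0,"ry": 0,"rz": 0,"gripper": 0},
    {"tx": 0,"ty": 0,"tz": 0,"rx": 0,"ry": 0,"rz": 0,"gripper": 0},
    {"tx": 0,"ty": 0,"tz": 0,"rx": 0,"ry": 0,"rz": 0,"gripper": 0},
  ],
)

```text
clock: 26.1
eef_pos: [0.5329, -0.0723, 0.1331]
eef_rot: [180.0, -0.1, 12.1]
ft_force: [-0.2, 0.6, 0.3]
grip_width: 1.001
```

```bash
python3 look.py w15
python3 - <<'E'
from meas import *
for n,c,z,b in [("w15","orange",.048,(.46,.60,-.15,0.)) ]:
    o,zz,X,Y=ortho(n,z,*b); m=col(o,c)&(abs(zz-z)<.008)
    print(n,c,z,mom(m,X,Y))
E
```

```text
26.1 [ 0.5329 -0.0723  0.1331] [ 1.7998e+02 -5.0000e-02  1.2100e+01] [-0.2  0.6  0.3] 1.001394469059793
w15 orange 0.048 ([533.8, -73.9], [92.8, 50.3], np.float64(12.09), (533.8, -73.9, 93.0, 50.6, 12.1))
```

View pics/w15.png

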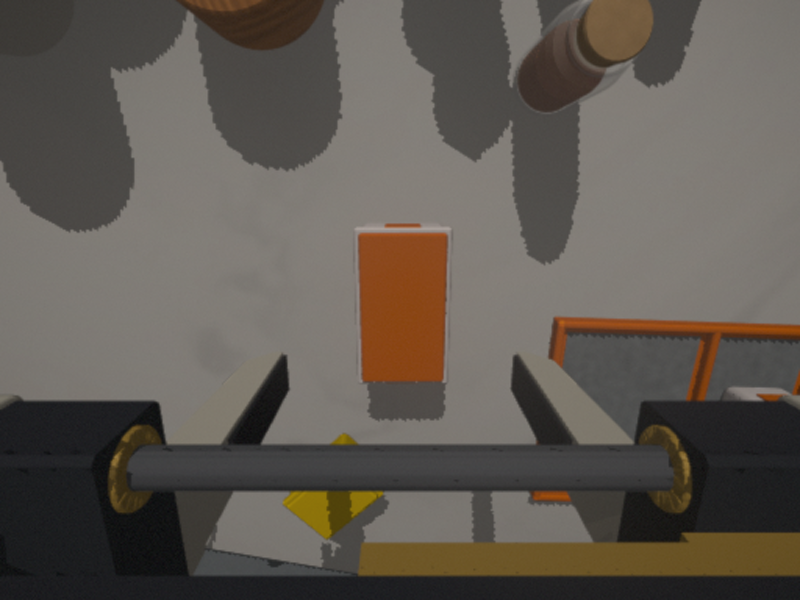

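Call:
carry_out(
  rows=[
    {"tx": 0.0005,"ty": 0.0017,"tz": 0.03,"rx": 0,"ry": 0,"rz": 0,"gripper": 0},
    {"tx": 0.0005,"ty": 0.0017,"tz": 0.065,"rx": 0,"ry": 0,"rz": 0,"gripper": 0},
    {"tx": 0.0005,"ty": 0.0017,"tz": 0.095,"rx": 0,"ry": 0,"rz": 0,"gripper": 0},
    {"tx": 0.0005,"ty": 0.0017,"tz": 0.11,"rx": 0,"ry": 0,"rz": 0,"gripper": 0},
    {"tx": 0.0005,"ty": 0.0017,"tz": 0.119,"rx": 0,"ry": 0,"rz": 0,"gripper": 0},
  ],
)

```text
clock: 26.65
eef_pos: [0.5332, -0.0737, 0.0128]
eef_rot: [-180.0, 0.0, 12.1]
ft_force: [-0.3, 0.0, -0.5]
grip_width: 0.995
```

Call:
carry_out(
  rows=[
    {"tx": 0,"ty": 0,"tz": 0,"rx": 0,"ry": 0,"rz": 0,"gripper": 0},
    {"tx": 0,"ty": 0,"tz": 0,"rx": 0,"ry": 0,"rz": 0,"gripper": 0},
    {"tx": 0,"ty": 0,"tz": 0,"rx": 0,"ry": 0,"rz": 0,"gripper": 255},
    {"tx": 0,"ty": 0,"tz": 0,"rx": 0,"ry": 0,"rz": 0,"gripper": 255},
    {"tx": 0,"ty": 0,"tz": 0,"rx": 0,"ry": 0,"rz": 0,"gripper": 255},
  ],
  grip_force=30,
)

```text
clock: 27.15
eef_pos: [0.5339, -0.0744, 0.014]
eef_rot: [180.0, -0.1, 12.1]
ft_force: [-0.1, -0.6, -0.2]
grip_width: 0.794
```

Call:
carry_out(
  rows=[
    {"tx": 0,"ty": 0,"tz": 0,"rx": 0,"ry": 0,"rz": 0,"gripper": 255},
    {"tx": 0,"ty": 0,"tz": 0,"rx": 0,"ry": 0,"rz": 0,"gripper": 255},
    {"tx": 0,"ty": 0,"tz": 0,"rx": 0,"ry": 0,"rz": 0,"gripper": 255},
    {"tx": 0,"ty": 0,"tz": 0,"rx": 0,"ry": 0,"rz": 0,"gripper": 255},
    {"tx": 0,"ty": 0,"tz": 0,"rx": 0,"ry": 0,"rz": 0,"gripper": 255},
  ],
)

```text
clock: 27.65
eef_pos: [0.5334, -0.0743, 0.0133]
eef_rot: [180.0, -0.0, 12.1]
ft_force: [-1.7, -0.4, 2.2]
grip_width: 0.622
```

Call:
carry_out(
  rows=[
    {"tx": 0,"ty": 0,"tz": -0.02,"rx": 0,"ry": 0,"rz": 0,"gripper": 255},
    {"tx": 0,"ty": 0,"tz": -0.055,"rx": 0,"ry": 0,"rz": 0,"gripper": 255},
    {"tx": 0,"ty": 0,"tz": -0.09,"rx": 0,"ry": 0,"rz": 0,"gripper": 255},
    {"tx": -0.013,"ty": 0.022,"tz": -0.1,"rx": 0,"ry": 0,"rz": 0,"gripper": 255},
    {"tx": -0.036,"ty": 0.061,"tz": -0.1,"rx": 0,"ry": 0,"rz": 0,"gripper": 255},
  ],
)

```text
clock: 28.15
eef_pos: [0.5128, -0.1407, 0.1156]
eef_rot: [179.9, -0.2, 12.3]
ft_force: [1.3, -0.9, -3.4]
grip_width: 0.622
```

Call:
carry_out(
  rows=[
    {"tx": -0.023,"ty": 0.04,"tz": 0,"rx": 0,"ry": 0,"rz": 0.01,"gripper": 255},
    {"tx": -0.045,"ty": 0.077,"tz": 0,"rx": 0,"ry": 0,"rz": 0.02,"gripper": 255},
    {"tx": -0.0555,"ty": 0.095,"tz": 0,"rx": 0,"ry": 0,"rz": 0.036,"gripper": 255},
    {"tx": -0.0598,"ty": 0.1026,"tz": 0,"rx": 0,"ry": 0,"rz": 0.036,"gripper": 255},
    {"tx": -0.0598,"ty": 0.1026,"tz": 0,"rx": 0,"ry": 0,"rz": 0.036,"gripper": 255},
  ],
)

```text
clock: 28.65
eef_pos: [0.4731, -0.2548, 0.1125]
eef_rot: [-180.0, 0.0, 9.9]
ft_force: [-0.3, 0.9, -1.9]
grip_width: 0.625
```

Call:
carry_out(
  rows=[
    {"tx": 0,"ty": 0,"tz": 0,"rx": 0,"ry": 0,"rz": 0,"gripper": 255},
    {"tx": 0,"ty": 0,"tz": 0,"rx": 0,"ry": 0,"rz": 0,"gripper": 255},
    {"tx": 0,"ty": 0,"tz": 0,"rx": 0,"ry": 0,"rz": 0,"gripper": 255},
  ],
)

```text
clock: 28.95
eef_pos: [0.4742, -0.2532, 0.113]
eef_rot: [-180.0, 0.0, 10.1]
ft_force: [-0.3, -0.6, -2.6]
grip_width: 0.623
```

```bash
python3 look.py w16
```

```text
28.95 [ 0.4742 -0.2532  0.113 ] [-179.98    0.     10.11] [-0.3 -0.6 -2.6] 0.622776582022783
```

View pics/w16.png

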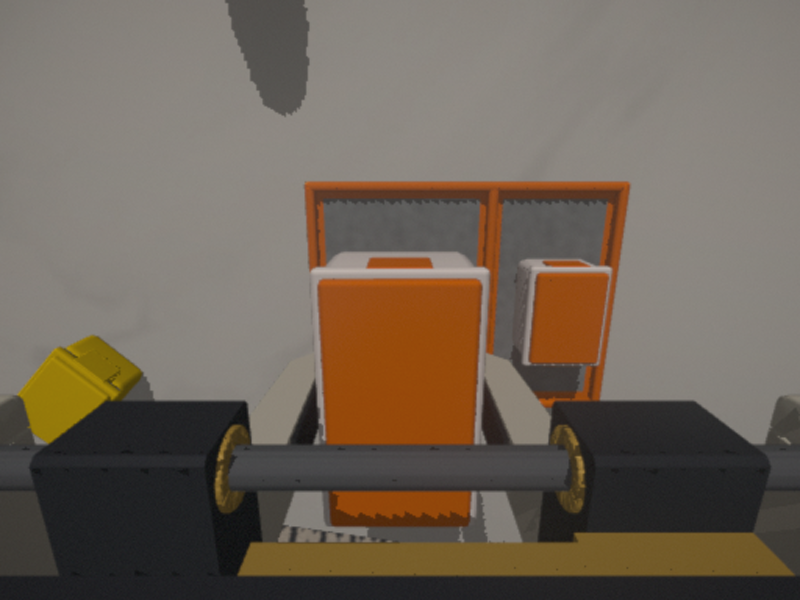

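Call:
carry_out(
  rows=[
    {"tx": 0,"ty": 0,"tz": 0.025,"rx": 0,"ry": 0,"rz": 0,"gripper": 255},
    {"tx": 0,"ty": 0,"tz": 0.05,"rx": 0,"ry": 0,"rz": 0,"gripper": 255},
    {"tx": 0,"ty": 0,"tz": 0.07,"rx": 0,"ry": 0,"rz": 0,"gripper": 255},
    {"tx": 0,"ty": 0,"tz": 0.082,"rx": 0,"ry": 0,"rz": 0,"gripper": 255},
    {"tx": 0,"ty": 0,"tz": 0.087,"rx": 0,"ry": 0,"rz": 0,"gripper": 255},
  ],
)

```text
clock: 29.5
eef_pos: [0.4732, -0.2534, 0.0248]
eef_rot: [-179.9, 0.1, 10.1]
ft_force: [0.5, 0.3, -2.0]
grip_width: 0.621
```

Call:
carry_out(
  rows=[
    {"tx": 0,"ty": 0,"tz": 0.002,"rx": 0,"ry": 0,"rz": 0,"gripper": 255},
    {"tx": 0,"ty": 0,"tz": 0.004,"rx": 0,"ry": 0,"rz": 0,"gripper": 255},
    {"tx": 0,"ty": 0,"tz": 0.005,"rx": 0,"ry": 0,"rz": 0,"gripper": 255},
    {"tx": 0,"ty": 0,"tz": 0.005,"rx": 0,"ry": 0,"rz": 0,"gripper": 255},
    {"tx": 0,"ty": 0,"tz": 0.005,"rx": 0,"ry": 0,"rz": 0,"gripper": 255},
  ],
)

```text
clock: 30.0
eef_pos: [0.4742, -0.2546, 0.0217]
eef_rot: [180.0, -0.0, 10.0]
ft_force: [0.1, -0.0, -2.3]
grip_width: 0.622
```

Call:
carry_out(
  rows=[
    {"tx": 0,"ty": 0,"tz": 0.001,"rx": 0,"ry": 0,"rz": 0,"gripper": 255},
    {"tx": 0,"ty": 0,"tz": 0.002,"rx": 0,"ry": 0,"rz": 0,"gripper": 255},
    {"tx": 0,"ty": 0,"tz": 0.0025,"rx": 0,"ry": 0,"rz": 0,"gripper": 255},
    {"tx": 0,"ty": 0,"tz": 0.0025,"rx": 0,"ry": 0,"rz": 0,"gripper": 255},
  ],
)

```text
clock: 30.4
eef_pos: [0.4737, -0.2542, 0.0185]
eef_rot: [-180.0, 0.0, 10.0]
ft_force: [0.2, 0.4, -3.0]
grip_width: 0.623
```

Call:
carry_out(
  rows=[
    {"tx": 0,"ty": 0,"tz": 0.0005,"rx": 0,"ry": 0,"rz": 0,"gripper": 255},
    {"tx": 0,"ty": 0,"tz": 0.0005,"rx": 0,"ry": 0,"rz": 0,"gripper": 255},
  ],
)

```text
clock: 30.6
eef_pos: [0.4738, -0.2543, 0.0183]
eef_rot: [-180.0, 0.0, 10.0]
ft_force: [-0.8, 0.5, -0.6]
grip_width: 0.623
```

Touching down; release, retreat, check.

Call:
carry_out(
  rows=[
    {"tx": 0,"ty": 0,"tz": 0.0004,"rx": 0,"ry": 0,"rz": 0,"gripper": 50},
    {"tx": 0,"ty": 0,"tz": 0.0004,"rx": 0,"ry": 0,"rz": 0,"gripper": 50},
    {"tx": 0,"ty": 0,"tz": 0.0004,"rx": 0,"ry": 0,"rz": 0,"gripper": 50},
    {"tx": 0,"ty": 0,"tz": 0.0004,"rx": 0,"ry": 0,"rz": 0,"gripper": 50},
    {"tx": 0,"ty": 0,"tz": 0.0004,"rx": 0,"ry": 0,"rz": 0,"gripper": 50},
  ],
)

```text
clock: 31.1
eef_pos: [0.4739, -0.2544, 0.0179]
eef_rot: [180.0, -0.0, 10.0]
ft_force: [0.1, -0.2, 0.2]
grip_width: 0.806
```

Call:
carry_out(
  rows=[
    {"tx": 0,"ty": 0,"tz": -0.02,"rx": 0,"ry": 0,"rz": 0,"gripper": 50},
    {"tx": 0,"ty": 0,"tz": -0.06,"rx": 0,"ry": 0,"rz": 0,"gripper": 50},
    {"tx": 0,"ty": 0,"tz": -0.11,"rx": 0,"ry": 0,"rz": 0,"gripper": 0},
    {"tx": 0,"ty": 0,"tz": -0.15,"rx": 0,"ry": 0,"rz": 0,"gripper": 0},
    {"tx": -0.03,"ty": 0,"tz": -0.18,"rx": 0,"ry": 0,"rz": 0,"gripper": 0},
  ],
)

```text
clock: 31.6
eef_pos: [0.4466, -0.2597, 0.2014]
eef_rot: [179.8, -0.2, 10.1]
ft_force: [-0.7, -1.6, -0.0]
grip_width: 0.985
```

Call:
carry_out(
  rows=[
    {"tx": -0.03,"ty": 0.02,"tz": -0.02,"rx": 0,"ry": 0,"rz": 0,"gripper": 0},
    {"tx": -0.055,"ty": 0.03,"tz": -0.05,"rx": 0,"ry": 0,"rz": 0,"gripper": 0},
    {"tx": -0.055,"ty": 0.03,"tz": -0.06,"rx": 0,"ry": 0,"rz": 0,"gripper": 0},
    {"tx": -0.055,"ty": 0.03,"tz": -0.06,"rx": 0,"ry": 0,"rz": 0,"gripper": 0},
    {"tx": -0.055,"ty": 0.03,"tz": -0.06,"rx": 0,"ry": 0,"rz": 0,"gripper": 0},
  ],
)

```text
clock: 32.1
eef_pos: [0.3957, -0.298, 0.2568]
eef_rot: [-179.9, 0.0, 10.0]
ft_force: [-0.1, -0.8, -1.2]
grip_width: 1.003
```

```bash
python3 look.py w17;  python3 - <<'E'
from chk import *
chk("w17","orange",(.36,.6,-.45,-.15),[("snack",.045),("meal",.053)])
from station import *
im,d=read_camera("side"); cv2.imwrite("pics/side1.png",cv2.resize(im[:,:,::-1],(800,600)))
E
```

```text
32.1 [ 0.3957 -0.298   0.2568] [-1.7994e+02  1.0000e-02  1.0030e+01] [-0.1 -0.8 -1.2] 1.0027872541010596
tray (481.5, -292.1, 191.6, 148.3, -80.0)
snack [490.6, -346.7] [52.3, 38.1] in tray -0.5 -55.4 rel angle -0.02
meal [473.7, -254.2] [92.4, 50.0] in tray -1.1 38.7 rel angle 0.08
```

View pics/w17.png

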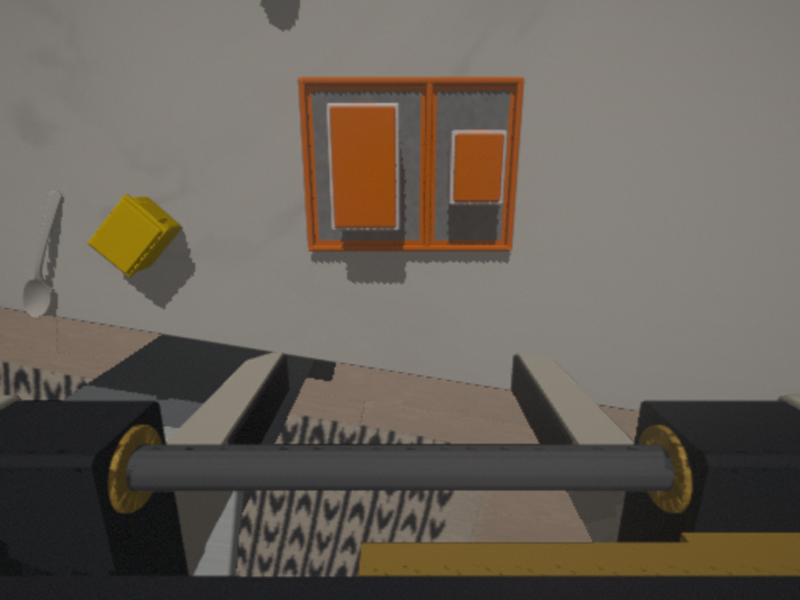

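View pics/side1.png

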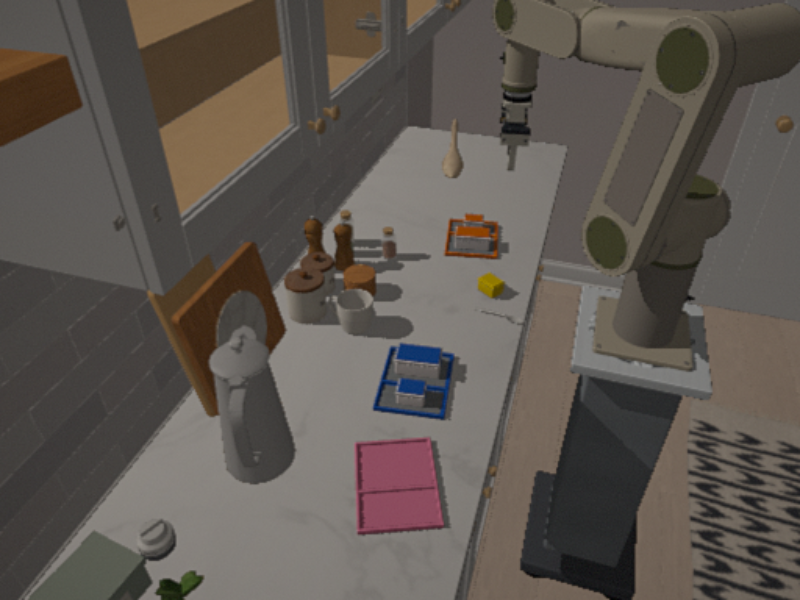

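All four boxes sit in their bays, and the mug (355,312) and the spice jar (389,242) have not moved. I'm handing the job in.

```bash
python3 -c "
from station import *
print(job_done())"
```

```text
the job is handed in; nothing more can be done
None
```

I took both stacks apart and laid out the two lunches: each box is flat in its own bay of the tray matching its lid. I handed the job in with the gripper open and clear, at about 32 s on the clock.

The last wrist-camera checks, measured relative to each tray:

| Box | Off bay centre (x, y) | Off divider line |
|---|---|---|
| Orange meal | -1.1, -0.3 mm | 0.1° |
| Orange snack | -0.5, -0.4 mm | 0.0° |
| Blue meal | +0.6, 0.0 mm | 0.1° |
| Blue snack | +0.3, +0.6 mm | 0.3° |

The final side picture shows the mug, the spice jar, the yellow box and the pink tray where they were.

- **Contact spike:** lowering the first box (orange snack), the arm overshot and the wrist force read about 31 N upward (about 39 N in all) as the box touched the tray floor. It settled normally, and I slowed the later placements; those read 6 N or less where I checked.
- **Measurement spread:** repeat camera measurements differed by 1–2 mm, within the stated calibration, so the offsets above are good to about that.

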